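# Knock the prop out and lower the case lid shut

### The arm

A 6-joint arm with a two-finger parallel gripper is mounted at the origin on a cart in front of the work surface, level with it; the furniture and walls round the work are solid. World frame = base frame: x ahead of the robot, y to its left, z up, the work surface at z = 0. Lengths are in mm, angles in rad, forces in N, time in s.
With the tool pointing down it reaches from about 300 to 775 mm from the base axis. Payload 14.6 kg.
Tool frame: the origin (TCP) lies midway between the tips of the shut fingers; the grasp point (between the pads) lies 19 mm behind it (manip.tcp_to_grasp is the distance from the TCP to the grasp point, in mm); z points along the fingers, x is the direction in which the jaws open and shut, and the axes are right-handed (so a half turn about z gives the same grasp; the last joint's range is limited). The gripper opens to 94 mm and grips with 3 to 60 N. Pads are 16 mm wide; open, the fingers measure 119 mm over their backs; the gripper's body (75 mm by 177 mm) begins 78 mm behind the grasp point.
Start: joints at [-1.409, 0.3, 1.521, -0, 1.321, -0.067], TCP at [124.739, -535.658, 205.446] pointing down, gripper open.
Joint ranges: [-3.03, 3.03], [-0.79, 2.21], [0.23, 2.52], [-1.04, 4.18], [0, 3.07], [-2.55, 2.55]. Speed limits (rad/s): [2.22, 2.22, 2.57, 3.14, 3.14, 3.14].

### API

Orientations are given as [roll, pitch, yaw] about the fixed x, y, z axes, in that order (R = Rz(yaw) Ry(pitch) Rx(roll)).
In Python, from cell import manip gives the robot as it stands.
- The arm moves only by the tool arm_command, never from a script. Its argument "steps" is a list of rows, each a list of 3 entries, a list of its own where there are three numbers: the opening, from 0 (shut) to 1 (fully open), then the shift along the tool's x, y, z in cm, then the turn about the tool's z in rad. A call has 1 to 5 rows; each row shifts and turns the commanded pose from where the row before left it, along the tool's axes as they then stand; what a row does not reach is not made up. A row lasts 1/12 s, in which the tool goes at most 41.7 mm and 7.16 degrees, less where a joint would pass 70% of its speed; a pose out of reach is approached as far as the arm can. A call with a gripper value outside its range is refused whole. The fingers move at their own pace and stop on an object; "force" is the grip in N (left out, the last holds). Time passes only in rows, so rows that do not move let the fingers close. It gives the time, the measured TCP pose, the force and the opening at its end, in the units of the state.
- manip.read_state(): the state, without advancing time (a new reading comes with each control period).
- manip.camera(name): name is "scene" or "top"; returns (picture, depth): 400x640x3 uint8, red, green, blue; 400x640 float32, mm along the optical axis (not along the pixel's ray), 0 where there is no reading.
- manip.calibration(name): a dict with "fx", "fy", "cx", "cy" (pixels), "R" (3x3) and "t" (3): a world point X has camera coordinates R X + t. Camera axes: x right, y down, z forward; pixel columns grow to the right and rows downward; lengths in mm; the calibration is good to about 2 mm. A picture is of the moment at which its call begins. calibration takes no time and is no camera call.
- manip.sign_off(): hands the job in, once; it reports no verdict.
The state is a dict: "clock": time; "joints": joint angles; "qd": joint speeds; "effort": joint torques, N m; "eef_pos": TCP position; "eef_rot": TCP orientation; "wrist_force": force on the tool from outside, world axes, zero at the start; "moment": the same for the moment, N m; "finger_gap": finger opening in mm.
Only numpy, scipy, OpenCV 4.12 (cv2) and the standard library are available. Lean on these libraries where they do the work, as an engineer would, in place of code of your own. Each camera call takes 0.05 s, during which the arm holds its last target.

### The job

The lid of the wooden tile case is held up by a thin steel prop near the end away from you. With your fingers under the lid, push the prop over inward, towards the middle of the case, so that it folds down into the case, catch the dropping lid on your fingers while it is still well open, and lower it gently until it is fully shut, without letting it slam. Nothing is gripped: do not squeeze the lid or raise it, leave the tiles in the case and the things standing around where they are, and finish with the hand clear.

Things in the scene. Friction and masses are not known exactly. Their poses are not given: they have to be found in the camera images.
- case: open pale wooden case fixed to the table, 170 (x, front to back) x 200 (y, end to end) x 75 mm high, walls and floor 9 mm; origin at the centre of its underside, x pointing from its front to its hinged rear, y along the front, z up. The front faces the robot's right (world -y) and the case's -y end is the one far from the robot, give or take 16 degrees of yaw. Nothing inside stands higher than 36 mm but the prop's bracket (72 mm) on the inside of the far (-y) end wall
- lid_hinge (a point): middle of the lid's hinge line, along the top of the case's rear wall, 85 mm behind the case's centre and 75.5 mm above its underside; the axis is parallel to the case's y
- lid_lip (a point): middle of the lid's front lower edge, 195 mm from the hinge line. The lid is a flat wooden panel, 195 mm from hinge to lip, 216 mm wide (end to end) and 10 mm thick (two 6 mm battens on top), 0.2 to 0.45 kg; the hinge line lies in the plane of its underside. Shut, the lip juts out 25 mm in front of the case's front wall, and the lid 8 mm beyond each end
- lid (a joint): opening angle of the lid: 0 shut (flat on the rim), about 0.78 as it stands propped at the start. It falls freely when nothing holds it up (falling from the prop it slams)
- prop_tip (a point): centre of the 12 mm rubber ball at the prop's upper end, on which the underside of the lid rests, about 25 mm back from the lip and 17 mm in from the lid's far (-y) end. The prop is a 7 mm steel rod; its pivot is 130 mm below the ball, on the inside of the case's far (-y) end wall, at case x -40, y -82, z 62 mm
- prop (a joint): angle of the prop: 0 upright, where it leans 4 degrees outward (to the case's -y) against its stop and cannot go farther out; it grows as the prop folds inward, towards the middle of the case (the case's +y), up to 1.70 where it lies flat inside the case below the rim. A push of 1 to 3 N near the top moves it, and it falls by its own weight once past the upright and clear of the lid
- tile_a: glaze test tile, 56 x 41 x 9 mm, loose, flat on the case floor in its front half
- tile_b: glaze test tile, 56 x 41 x 9 mm, loose, flat on the case floor in its rear half
- tumbler: green tumbler, 65 mm wide, 84 mm high, standing to the left of the case, beyond its hinged side; origin under its centre
- stamp: pink clay stamp, 23 mm wide, 50 mm high, standing to the right of the case's far end; origin under its centre
- loose_tile: white glaze test tile, 56 x 41 x 9 mm, flat on the table to the right of the case
- cones: flat cardboard packet, 58 x 85 x 26 mm, on the table beyond the case, to the right
- wood_rib: oval wooden throwing rib, 45 x 104 x 9 mm, flat on the table to the left of the case

How it is judged (in metres and radians):
On the way, in this order (a step that is already met when the one before it is completed fails the run):
1. the prop is pushed inward and the lid lies caught on the fingers, still well open (value of joint prop above 0.6 rad and value of joint lid above 0.4 rad and contact force between the fingers and lid above 0.3 N), for 0.2 s.
2. the lid is shut (value of joint lid below 0.03 rad), for 0.2 s.
At the end, for the whole second after the job is handed in: lid fully shut (within 0.03 rad, 6 mm at the lip) and at rest, the prop folded down in the case (past 1.4 rad) (value of joint lid below 0.03 rad and value of joint prop above 1.4 rad and velocity of joint lid between -0.1 and 0.1 rad/s); the robot touches nothing.
It fails at once if the lid slams: it comes down the last 0.3 rad faster than 1.5 rad/s (0.3 m/s at the lip) (value of joint lid below 0.3 rad and velocity of joint lid below -1.5 rad/s).
It fails at once if the lid is raised above where it stood propped (by more than 0.1 rad) (value of joint lid above 0.88 rad).
It fails at once if the lid is squeezed or forced (more than 30 N from the fingers) (contact force between the fingers and lid above 30 N).
It fails at once if a tile in the case is disturbed (moved more than 20 mm) (distance of any of tile_a, tile_b from where it was at the start of the episode above 0.02 m).
It fails at once if a thing standing around is disturbed (moved more than 30 mm) (distance of any of tumbler, stamp, loose_tile, cones, wood_rib from where it was at the start of the episode above 0.03 m).
It also fails if it takes over 48 s, if anything falls off the work surface, if the arm or the gripper's body presses on something with over 40 N, if the wrist force passes 120 N, or if a joint passes its speed limit or range.

## Working session

There is one attempt and no reset: what is moved stays moved. The work goes in short steps, Python scripts to look and compute and a tool call to move; the robot and the scene stay as the last step left them, time stands still between calls to the robot, and variables do not carry over. Pictures are saved under pics/ and viewed, and the job is handed in when it is done.

Besides the shell and the picture viewer there is one more tool, called in YAML: its name, and indented under it one key for each argument. arm_command: Moves the arm, as the interface text tells. Its arguments: {"type":"object","properties":{"steps":{"type":"array","items":{"type":"array"}},"force":{"type":"number"}},"required":["steps"]}

```bash
ls; mkdir -p pics; python3 - <<'E'
from cell import manip
import cv2,numpy as np
print(manip.read_state())
for n in("scene","top"):
    p,d=manip.camera(n); cv2.imwrite(f"pics/{n}0.png",p[:,:,::-1]); np.savez(f"{n}0.npz",p=p,d=d); print(n,manip.calibration(n))
E
```

```text
pics
{'clock': 0.0, 'joints': array([-1.40858750e+00,  3.00494466e-01,  1.52153915e+00, -1.12314629e-05,
        1.32070368e+00, -6.65875989e-02]), 'qd': array([-1.14558400e-03, -6.59708414e-04,  4.45705193e-04, -1.04985741e-03,
        9.08600879e-04,  3.28152168e-05]), 'effort': array([-1.50225183e-03, -5.31809664e+01, -3.52739096e+01,  7.07448344e-02,
        2.45594530e-02, -6.55714962e-05]), 'eef_pos': array([ 124.70393033, -535.42242275,  204.8912498 ]), 'eef_rot': array([-3.14152735e+00,  1.14283286e-03, -1.34199707e+00]), 'wrist_force': array([-0.5121523 , -0.49378864,  0.30139805]), 'moment': array([-0.00477857, -0.04488878,  0.03703887]), 'finger_gap': 93.56838928642615}
scene {'fx': 477.2452525352029, 'fy': 477.2452525352029, 'cx': 322.4587788020611, 'cy': 204.6876381945536, 'R': array([[ 0.71499693, -0.69909659, -0.00658406],
       [-0.50991395, -0.5150224 , -0.68901356],
       [ 0.47829609,  0.49599989, -0.72471854]]), 't': array([-463.25014209,  411.01827188,  953.19357123])}
top {'fx': 491.1796553818526, 'fy': 491.1796553818526, 'cx': 324.2495549831594, 'cy': 194.43144461750842, 'R': array([[-0.00727596, -0.99985355,  0.01548989],
       [-0.99554584,  0.00578678, -0.094101  ],
       [ 0.09399758, -0.01610557, -0.99544215]]), 't': array([  -7.66435209,  643.70353996, 1491.44140509])}
```

View pics/scene0.png

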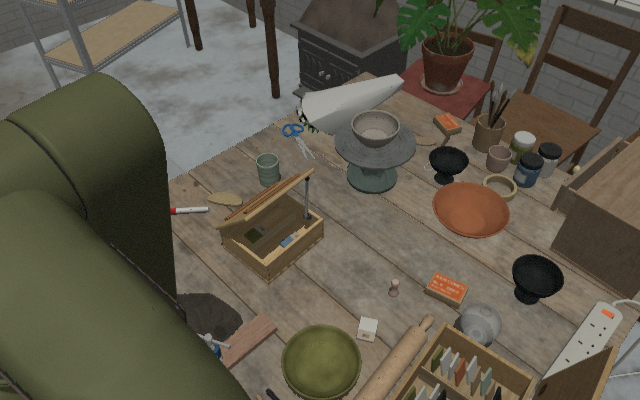

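View pics/top0.png

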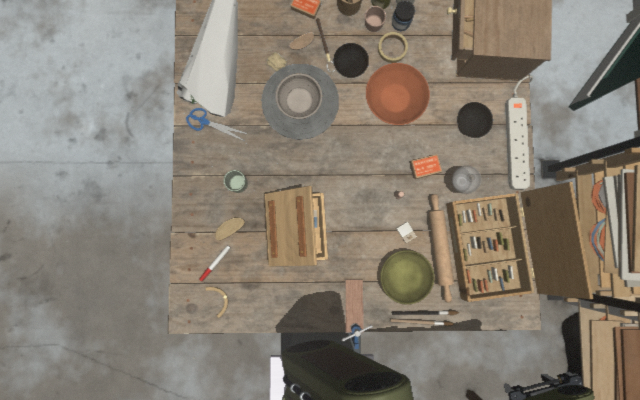

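```bash
python3 - <<'E'
import cv2,numpy as np
s=np.load('scene0.npz');t=np.load('top0.npz')
a=s['p'][155:285,200:345,::-1]; cv2.imwrite('pics/s0c.png',cv2.resize(a,None,fx=5.5,fy=4.6,interpolation=cv2.INTER_CUBIC) if 0 else cv2.resize(a,None,fx=4.5,fy=4.5,interpolation=cv2.INTER_CUBIC))
a=t['p'][160:290,220:350,::-1]; cv2.imwrite('pics/t0c.png',cv2.resize(a,None,fx=4.5,fy=4.5,interpolation=cv2.INTER_CUBIC))
E
```

```text
(no output)
```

View pics/s0c.png

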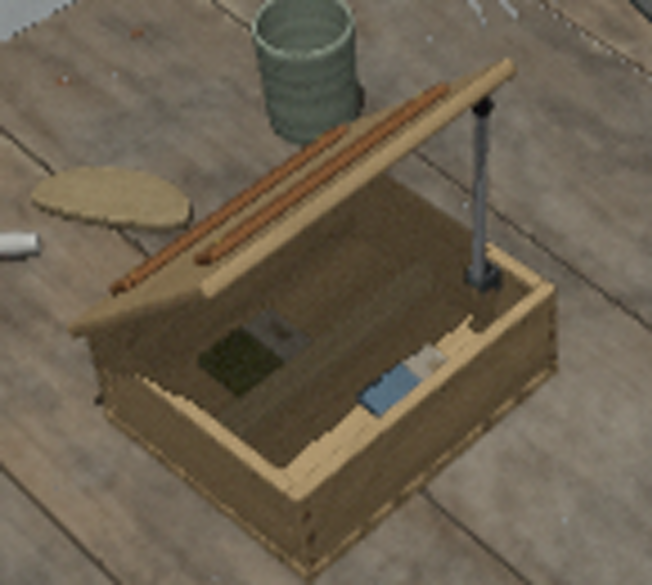

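View pics/t0c.png

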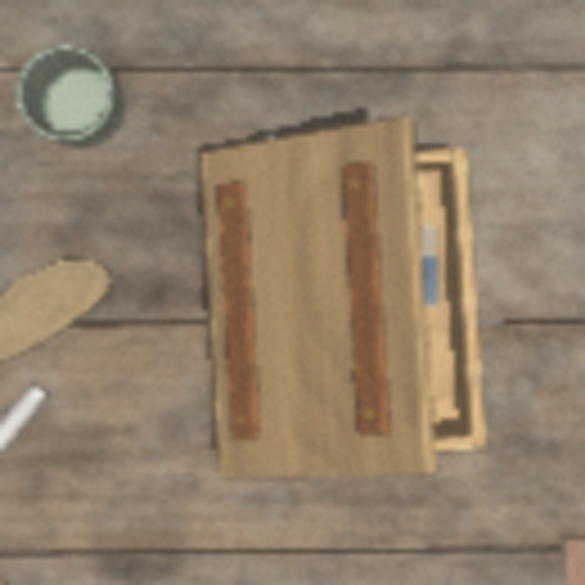

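```bash
cat >h.py <<'E'
import numpy as np
from cell import manip
C={n:manip.calibration(n) for n in("scene","top")}
def ray(n,u,v):
    c=C[n];R=c['R'];o=-R.T@c['t'];d=R.T@np.array([(u-c['cx'])/c['fx'],(v-c['cy'])/c['fy'],1]);return o,d
def onz(n,u,v,z):
    o,d=ray(n,u,v);return o+d*(z-o[2])/d[2]
def tri(u1,u2):
    o1,d1=ray('scene',*u1);o2,d2=ray('top',*u2)
    k=np.linalg.lstsq(np.c_[d1,-d2],o2-o1,rcond=None)[0]
    a=o1+k[0]*d1;b=o2+k[1]*d2;return (a+b)/2,np.linalg.norm(a-b)
def proj(n,X):
    c=C[n];q=c['R']@X+c['t'];return np.array([q[0]/q[2]*c['fx']+c['cx'],q[1]/q[2]*c['fy']+c['cy']])
S=lambda x,y:(200+(x+.5)/4.5-.5,155+(y+.5)/4.5-.5)
T=lambda x,y:(220+(x+.5)/4.5-.5,160+(y+.5)/4.5-.5)
E
python3 - <<'E'
from h import *
np.set_printoptions(precision=1,suppress=True)
for nm,a,b in(('frimfar',(553,287),(467,148)),('frimnear',(297,498),(484,447)),('lipfar',(512,64),(412,117)),('lipnear',(205,290),(436,474))):
    print(nm,tri(S(*a),T(*b)),onz('scene',*S(*a),75),onz('top',*T(*b),75))
print('base',onz('scene',*S(305,578),0),onz('scene',*S(555,372),0),onz('scene',*S(107,412),0))
print('hinge', onz('top',*T(202,152),83),onz('top',*T(220,476),83), onz('scene',*S(72,330),83))
print('ball',*[onz('scene',*S(484,106),z) for z in(190,)], tri(S(484,106),T(400,125)))
# depth check
for n,pts in(('scene',[S(484,180),S(484,106),S(450,280),S(360,160)]),('top',[T(405,300),T(300,300),T(477,300)])):
    d=np.load(n+'0.npz')['d']
    for u,v in pts:
        z=d[int(round(v)),int(round(u))];o,dd=ray(n,u,v);print(n,u,v,z,o+dd*z)
# stamp, tumbler etc
t=np.load('top0.npz')
for u,v,z in((401,194,50),(235,181,84),(406,232,9),(425,166,26)):print(onz('top',u,v,z))
E
```

```text
frimfar (array([643.8,  -7.5,  75.9]), np.float64(3.483838419968583)) [642.9  -5.9  75. ] [645.3  -8.6  75. ]
frimnear (array([446.9, -18.4,  76.4]), np.float64(0.009142338157549753)) [447.5 -17.5  75. ] [446.9 -18.4  75. ]
lipfar (array([649. ,  27.5, 218. ]), np.float64(2.9458851957086645)) [754.7 144.7  75. ] [666.3  28.   75. ]
lipnear (array([435.8,  13.7, 219.8]), np.float64(1.5458190689878235)) [502.7 129.6  75. ] [429.5  13.4  75. ]
base [446.9 -14.2   0. ] [643.7  -6.1   0. ] [438.9 154.3   0. ]
hinge [642.8 167.4  83. ] [429.7 154.7  83. ] [429.1 151.2  83. ]
ball [635.4  37.6 190. ] (array([644. ,  38.1, 185.2]), np.float64(12.354944963356838))
scene 307.1666666666667 194.61111111111111 1169.2612 [630.   33.9 140.8]
scene 307.1666666666667 178.16666666666666 1131.9436 [632.4  34.2 194.2]
scene 299.6111111111111 216.83333333333334 1265.2025 [630.3  68.3  32.2]
scene 279.6111111111111 190.16666666666666 1081.1874 [549.4  36.1 210.7]
top 309.6111111111111 226.27777777777777 1328.2551 [540.   31.3 214.4]
top 286.27777777777777 226.27777777777777 1395.5767 [542.5  98.6 145.9]
top 325.6111111111111 226.27777777777777 1540.3866 [545.9 -15.9   2.6]
[ 641.8 -246.9   50. ]
[680.4 255.4  84. ]
[ 526.2 -267.1    9. ]
[ 731.7 -328.4   26. ]
```

arm_command:
  steps:
    - [0,[0,0,0],0]

```text
clock: 0.18
eef_pos: [124.7, -535.5, 205.1]
eef_rot: [-3.142, 0.001, -1.342]
wrist_force: [0.3, -0.2, 0.1]
finger_gap: 90.5
```

arm_command:
  steps:
    - [0,[-4,0,0],0]
    - [0,[-4,0,0],0]
    - [0,[-4,0,0],0]
    - [0,[-4,0,0],0]
    - [0,[-4,0,0],0]

```text
clock: 0.6
eef_pos: [79.0, -338.9, 204.8]
eef_rot: [-3.142, 0.001, -1.342]
wrist_force: [-0.6, -0.6, 1.4]
finger_gap: 57.7
```

```bash
python3 -c "
from cell import manip
print(manip.read_state())"
```

```text
{'clock': 0.6, 'joints': array([-1.44703069e+00, -1.71243985e-01,  2.02380400e+00, -4.31886206e-05,
        1.28962115e+00, -1.05168595e-01]), 'qd': array([-1.30543567e-01, -1.21720173e+00,  1.04175208e+00,  9.31297060e-05,
        1.61575258e-01, -1.33176940e-01]), 'effort': array([  1.48228861, -12.31897205, -37.99585104,   0.10594656,
        -0.57241542,   0.32539227]), 'eef_pos': array([  79.02686113, -338.87104343,  204.84585906]), 'eef_rot': array([-3.14157213e+00,  5.89616820e-04, -1.34185009e+00]), 'wrist_force': array([-0.61851274, -0.63262282,  1.3855418 ]), 'moment': array([0.00371122, 0.00901533, 0.00569318]), 'finger_gap': 57.738250300105626}
```

arm_command:
  steps:
    - [0,[-4,0,0],0]
    - [0,[-4,0,0],0]
    - [0,[-4,0,0],0]

```text
clock: 0.85
eef_pos: [51.9, -222.1, 204.8]
eef_rot: [-3.142, 0.001, -1.342]
wrist_force: [-0.4, -0.1, 1.8]
finger_gap: 37.7
```

```bash
python3 -c "
from cell import manip
print(manip.read_state())"
```

```text
{'clock': 0.85, 'joints': array([-1.50225622e+00, -5.15644945e-01,  2.25364710e+00, -1.28618836e-05,
        1.40413299e+00, -1.60585475e-01]), 'qd': array([-2.93569325e-01, -1.49912857e+00,  8.28975507e-01, -8.83644934e-04,
        6.57355898e-01, -2.94085034e-01]), 'effort': array([  2.66232602,   8.329238  , -37.53266573,   0.15541214,
        -1.79591652,   0.76261679]), 'eef_pos': array([  51.92926768, -222.09897861,  204.80235087]), 'eef_rot': array([-3.14151843e+00,  5.37539425e-04, -1.34166858e+00]), 'wrist_force': array([-0.38142528, -0.07525909,  1.82879088]), 'moment': array([0.01741889, 0.04174806, 0.00107794]), 'finger_gap': 37.695050076189546}
```

arm_command:
  steps:
    - [0,[-4,0,0],0]
    - [0,[-4,0,0],0]
    - [0,[-4,0,0],0]
    - [0,[-4,0,0],0]

```text
clock: 1.18
eef_pos: [30.7, -133.6, 199.3]
eef_rot: [-3.141, 0.048, -1.343]
wrist_force: [-0.3, 0.3, 0.2]
finger_gap: 10.9
```

```bash
python3 -c "
from cell import manip
print(manip.read_state())"
```

```text
{'clock': 1.1833, 'joints': array([-1.59241891, -0.78918167,  2.38123693, -0.01110843,  1.59572836,
       -0.24943124]), 'qd': array([ 0.00815636, -0.00019308,  0.04674368, -0.07092351,  0.15819981,
        0.00984428]), 'effort': array([ -0.61347848,   5.71179315, -36.09387159,   0.20687708,
         0.38793518,  -0.36106643]), 'eef_pos': array([  30.71240226, -133.64120581,  199.28461063]), 'eef_rot': array([-3.14095601,  0.04750342, -1.34299295]), 'wrist_force': array([-0.33659325,  0.33437408,  0.22239957]), 'moment': array([-0.02402595, -0.06460751,  0.01104044]), 'finger_gap': 10.940109878570494}
```

arm_command:
  steps:
    - [0,[-4,0,0],0]
    - [0,[-4,0,0],0]
    - [0,[-4,0,0],0]
    - [0,[-4,0,0],0]

```text
clock: 1.52
eef_pos: [24.2, -109.0, 197.5]
eef_rot: [-3.141, 0.141, -1.341]
wrist_force: [0.4, 0.1, 0.3]
finger_gap: 0.7
```

arm_command:
  steps:
    - [0,[0,0,0],0]

```text
clock: 1.6
eef_pos: [24.1, -108.9, 197.5]
eef_rot: [-3.141, 0.141, -1.342]
wrist_force: [0.1, -0.1, -0.4]
finger_gap: 0.2
```

```bash
python3 -c "
from cell import manip
print(manip.read_state())"
```

```text
{'clock': 1.6, 'joints': array([-1.59815025, -0.7889123 ,  2.39051859, -0.03531979,  1.67642229,
       -0.25773686]), 'qd': array([-0.00074428,  0.00131662, -0.00085501,  0.01199055, -0.04470403,
        0.00285568]), 'effort': array([ -0.04836795,   6.11136898, -36.6777277 ,  -0.16570563,
         0.88657608,  -0.06829498]), 'eef_pos': array([  24.1265781 , -108.91667309,  197.48066728]), 'eef_rot': array([-3.14106528,  0.14091943, -1.34170032]), 'wrist_force': array([ 0.08441859, -0.11949591, -0.42410721]), 'moment': array([-0.0553006 , -0.01330052, -0.02387766]), 'finger_gap': 0.16336669778570895}
```

```bash
python3 - <<'E'
import numpy as np
from scipy.spatial.transform import Rotation as R
q=[-1.59815025, -0.7889123 ,  2.39051859, -0.03531979,  1.67642229,-0.25773686]
e=R.from_euler('xyz',[-3.14106528,  0.14091943, -1.34170032])
z=lambda a:R.from_euler('z',a);y=lambda a:R.from_euler('y',a)
for s4 in(1,-1):
  m=z(q[0])*y(q[1]+q[2])*z(s4*q[3])*y(q[4])*z(q[5])*z(np.pi)
  print(s4,(m.inv()*e).as_rotvec())
E
```

```text
1 [-3.38123307e-10  4.58991815e-09 -1.39243539e-09]
-1 [-0.06792562 -0.01790517  0.00744751]
```

```bash
cat >kin.py <<'E'
import numpy as np
from scipy.spatial.transform import Rotation as Ro
from scipy.optimize import least_squares
rz=lambda a:Ro.from_euler('z',a);ry=lambda a:Ro.from_euler('y',a)
def rot(q): return rz(q[0])*ry(q[1]+q[2])*rz(q[3])*ry(q[4])*rz(q[5]+np.pi)
def pts(q,P):
    a0,d,h,a1,L1,a2,L2,Lt=P
    A=rz(q[0]);s=A.apply([a0,d,h]);e=s+(A*ry(q[1])).apply([a1,0,L1]);w=e+(A*ry(q[1]+q[2])).apply([a2,0,L2])
    return s,e,w,w+rot(q).apply([0,0,Lt])
D=[([-1.40858750e+00,  3.00494466e-01,  1.52153915e+00, -1.12314629e-05,1.32070368e+00, -6.65875989e-02],[124.70393033, -535.42242275,  204.8912498]),
([-1.44703069e+00, -1.71243985e-01,  2.02380400e+00, -4.31886206e-05,1.28962115e+00, -1.05168595e-01],[79.02686113, -338.87104343,  204.84585906]),
([-1.50225622e+00, -5.15644945e-01,  2.25364710e+00, -1.28618836e-05,1.40413299e+00, -1.60585475e-01],[51.92926768, -222.09897861,  204.80235087]),
([-1.59241891, -0.78918167,  2.38123693, -0.01110843,  1.59572836,-0.24943124],[30.71240226, -133.64120581,  199.28461063]),
([-1.59815025, -0.7889123 ,  2.39051859, -0.03531979,  1.67642229,-0.25773686],[24.1265781 , -108.91667309,  197.48066728])]
def fit(D=D):
    f=lambda P:np.r_[np.concatenate([pts(q,P)[3]-p for q,p in D]),1e-4*(np.array(P)-[0,0,180,0,400,0,350,240])]
    return least_squares(f,[0,30,180,0,400,0,350,240],x_scale=10)
LO=np.array([-3.03,-.79,.23,-1.04,0,-2.55]);HI=np.array([3.03,2.21,2.52,4.18,3.07,2.55])
def ik(p,Rm,P,q0,w=100):
    f=lambda q:np.r_[pts(q,P)[3]-p,w*(Rm.inv()*rot(q)).as_rotvec()]
    r=least_squares(f,np.clip(q0,LO+1e-3,HI-1e-3),bounds=(LO,HI));return r.x,np.abs(r.fun).max()
E
python3 - <<'E'
from kin import *
np.set_printoptions(precision=2,suppress=True)
r=fit();print(r.x,np.abs(r.fun).max())
E
```

```text
[  0.    36.6  221.2    0.   424.2   40.9  447.5  270.63] 0.009749992355172822
```

```bash
cat >>kin.py <<'E'
P=fit().x
W=600
def row(p,Rm,q,sh,turn=0):
    tp=p+Rm.apply(np.array(sh)*10.);tR=Rm*rz(turn)
    q2,_=ik(tp,tR,P,q,W)
    return pts(q2,P)[3],rot(q2),q2
E
python3 - <<'E'
from kin import *
np.set_printoptions(precision=3,suppress=True)
q=np.array(D[2][0]);p=np.array(D[2][1]);R=rot(q)
for i in range(8):
    p,R,q=row(p,R,q,[-4,0,0]);print(p,R.as_euler('xyz'),q)
cx=np.array([-.056,.998,0])
for e in(0,-.3,-.6):
  for sx in(1,-1):
    z=cx*np.cos(e)+[0,0,np.sin(e)];x=np.cross([0,0,1],z)*sx;x/=np.linalg.norm(x);y=np.cross(z,x)
    Rm=Ro.from_matrix(np.c_[x,y,z])
    for p in([650,20,170],[560,20,150],[560,-20,67],[560,-150,100]):
      b=min((ik(np.array(p,float),Rm,P,np.array([-.3,.8,1.2,1.57,1.57,s]),W) for s in(-1.6,0,1.6)),key=lambda r:r[1])
      print(e,sx,p,b[0],b[1])
E
```

```text
[  42.844 -183.144  204.824] [-3.142  0.001 -1.342] [-1.537 -0.651  2.317 -0.     1.476 -0.195]
[  34.16  -145.902  204.676] [-3.142  0.002 -1.342] [-1.587 -0.79   2.369 -0.     1.565 -0.245]
[  32.587 -139.018  201.325] [-3.142  0.027 -1.342] [-1.587 -0.79   2.376 -0.006  1.581 -0.245]
[  31.032 -132.16   198.762] [-3.142  0.052 -1.342] [-1.587 -0.79   2.383 -0.013  1.599 -0.246]
[  29.505 -125.353  197.034] [ 3.142  0.076 -1.342] [-1.587 -0.79   2.388 -0.019  1.618 -0.246]
[  28.016 -118.617  196.196] [ 3.142  0.101 -1.342] [-1.587 -0.79   2.391 -0.025  1.639 -0.246]
[  26.579 -111.974  196.303] [ 3.141  0.126 -1.342] [-1.586 -0.79   2.392 -0.031  1.662 -0.245]
[  25.209 -105.44   197.414] [ 3.141  0.151 -1.342] [-1.585 -0.79   2.392 -0.037  1.687 -0.245]
0 1 [650, 20, 170] [-0.411  1.003  1.147  1.301  1.957  2.509] 2.5579538487363607e-13
0 1 [560, 20, 150] [-0.469  0.891  1.44   1.191  1.943  2.31 ] 2.704217058613345e-13
0 1 [560, -20, 67] [-0.524  1.069  1.333  1.12   1.949  2.222] 1.9984014443252818e-13
0 1 [560, -150, 100] [-0.682  1.121  1.107  1.063  2.133  2.335] 2.83106871
[... 1091 characters left out ...]
 20, 170] [-0.361  0.751  1.234  0.866  1.646  2.55 ] 10.638389683950745
-0.6 1 [560, 20, 150] [-0.401  0.612  1.5    0.834  1.592  2.449] 3.09127723419067e-13
-0.6 1 [560, -20, 67] [-0.46   0.764  1.47   0.801  1.544  2.326] 8.526512829121202e-14
-0.6 1 [560, -150, 100] [-0.631  0.828  1.256  0.706  1.751  2.325] 1.7053025658242404e-13
-0.6 -1 [650, 20, 170] [-0.35   0.761  1.195  0.865  1.661 -0.545] 1.9895196601282805e-13
-0.6 -1 [560, 20, 150] [-0.401  0.612  1.5    0.834  1.592 -0.693] 1.3257624165152748e-13
-0.6 -1 [560, -20, 67] [-0.46   0.764  1.47   0.801  1.544 -0.815] 1.2281842209915794e-13
-0.6 -1 [560, -150, 100] [-0.631  0.828  1.256  0.706  1.751 -0.817] 1.1368683772161603e-13
```

```bash
cat >plan.py <<'E'
from kin import *
def cur():
    from cell import manip
    s=manip.read_state();return np.array(s['eef_pos']),Ro.from_euler('xyz',s['eef_rot']),np.array(s['joints']),s
def go(p,R,q,wp,yaw_turn=0,step=40,dec=1,show=True):
    """straight line to wp in rows of <=step mm, turn spread"""
    v=np.array(wp,float)-p;n=max(int(np.ceil(np.linalg.norm(v)/step)),int(np.ceil(abs(yaw_turn)/.12)),1);p0=p.copy()
    rows=[]
    for i in range(n):
        tgt=p0+v*(i+1)/n
        sh=np.round(R.inv().apply(tgt-p)/10,dec);tn=round(yaw_turn/n,3)
        q0=q;p,R,q=row(p,R,q,sh,tn);rows.append([0,list(map(float,sh)),tn])
        if np.any(np.abs(q-q0)*12>.7*np.array([2.22,2.22,2.57,3.14,3.14,3.14])):print('fast',np.round((q-q0)*12,2))
    if show:
        for k in range(0,n,5):print(str(rows[k:k+5]))
        print('->',np.round(p,1),np.round(R.as_euler('xyz'),3),np.round(q,2))
    return p,R,q
E
python3 - <<'E'
from plan import *
np.set_printoptions(precision=3,suppress=True)
p,R,q,s=cur()
for wp,t in(([60,-250,450],-.4),([300,-300,520],-1.0),([420,0,560],0),([300,300,580],0),([40,420,600],0),([0,600,600],0)):
    p,R,q=go(p,R,q,wp,t,step=38,show=False);print(p,R.as_euler('xyz'),q,pts(q,P)[2])
for u in([0,4,0],[0,3.5,2],[0,2.8,2.8]):
  a,b,c=p,R,q
  for i in range(70):
    a,b,c=row(a,b,c,b.inv().apply(u))
    if i%10==9:print(i,a,b.as_matrix()[:,2],b.as_matrix()[:,0],c)
E
```

```text
[  59.885 -250.186  449.517] [-3.086  0.13  -0.938] [-1.461 -0.35   1.611 -0.018  2.021 -0.526] [  68.379 -287.237  717.469]
[ 299.752 -299.782  519.897] [-3.003  0.023  0.059] [-0.91   0.069  1.086  0.069  2.114 -0.935] [ 308.245 -336.833  787.849]
[420.3    -0.288 559.508] [-3.003  0.023  0.059] [-0.172  0.043  1.019  0.153  2.13  -0.151] [428.794 -37.339 827.46 ]
[299.878 299.657 579.549] [-3.003  0.023  0.059] [0.615 0.005 1.008 0.149 2.07  0.633] [308.372 262.606 847.501]
[ 39.775 419.798 600.366] [-3.003  0.023  0.059] [ 1.35  -0.014  0.975  0.068  2.053  1.329] [ 48.268 382.747 868.318]
fast [ 0.29  1.35 -1.82 -0.03  0.46  0.29]
fast [ 0.25  1.71 -2.57 -0.01  0.85  0.28]
[  0.108 599.641 600.231] [-3.003  0.023  0.059] [1.49  0.512 0.303 0.052 2.191 1.466] [  8.602 562.59  868.183]
9 [ -2.123 803.152 437.709] [-0.032  0.303 -0.952] [ 0.998  0.057 -0.016] [1.511 0.823 0.23  0.052 1.782 1.475]
19 [ -3.998 938.869 305.717] [-0.031  0.504 -0.863] [ 0.999  0.053 -0.006] [1.52  1.028 0.23  0.059 1.357 1.472]
29 [  -5.233 1027.515  213.878] [-0.028  0.685 -0.728] [0.999 0.045 0.004] 
[... 1351 characters left out ...]
494 0.545 0.23  0.067 2.021 1.48 ]
19 [ -4.944 715.561 646.43 ] [-0.036  0.55  -0.834] [ 0.999  0.053 -0.008] [1.498 0.55  0.23  0.078 1.781 1.486]
29 [ -6.453 776.988 679.56 ] [-0.036  0.736 -0.676] [ 0.999  0.048 -0.001] [1.502 0.567 0.23  0.087 1.519 1.488]
39 [ -7.405 832.567 717.505] [-0.034  0.878 -0.477] [0.999 0.041 0.003] [1.506 0.594 0.23  0.096 1.247 1.487]
49 [ -7.827 875.369 756.662] [-0.031  0.965 -0.262] [0.999 0.034 0.006] [1.51  0.626 0.23  0.107 0.984 1.481]
59 [ -7.758 901.535 794.218] [-0.026  0.998 -0.057] [1.    0.027 0.007] [1.514 0.655 0.23  0.122 0.747 1.469]
69 [ -7.289 911.797 828.801] [-0.022  0.993  0.118] [1.    0.021 0.007] [1.516 0.675 0.23  0.145 0.552 1.449]
```

```bash
python3 - <<'E'
from plan import *
p,R,q,s=cur()
for wp,t in(([60,-250,450],-.4),([300,-300,520],-1.0),([420,0,560],0),([300,300,580],0),([100,420,600],0)):
    p,R,q=go(p,R,q,wp,t,step=40)
E
```

```text
[[0, [1.4, -0.0, -3.4], -0.05], [0, [1.3, -0.0, -3.4], -0.05], [0, [1.4, 0.1, -3.3], -0.05], [0, [1.3, 0.2, -3.4], -0.05], [0, [1.4, 0.2, -3.4], -0.05]]
[[0, [1.3, 0.3, -3.4], -0.05], [0, [1.3, 0.3, -3.4], -0.05], [0, [1.3, 0.5, -3.3], -0.05]]
-> [  59.9 -250.2  449.5] [-3.086  0.13  -0.938] [-1.46 -0.35  1.61 -0.02  2.02 -0.53]
[[0, [1.9, -1.9, -0.9], -0.111], [0, [2.1, -1.6, -1.0], -0.111], [0, [2.3, -1.4, -0.9], -0.111], [0, [2.4, -1.2, -0.9], -0.111], [0, [2.5, -0.9, -1.0], -0.111]]
[[0, [2.6, -0.6, -0.9], -0.111], [0, [2.7, -0.3, -0.9], -0.111], [0, [2.7, 0.0, -1.0], -0.111], [0, [2.6, 0.3, -0.9], -0.111]]
-> [ 299.8 -299.8  519.9] [-3.003  0.023  0.059] [-0.91  0.07  1.09  0.07  2.11 -0.94]
[[0, [1.5, -3.3, -0.0], 0.0], [0, [1.5, -3.3, -0.1], 0.0], [0, [1.6, -3.2, 0.0], 0.0], [0, [1.5, -3.3, -0.0], 0.0], [0, [1.5, -3.3, -0.0], 0.0]]
[[0, [1.5, -3.3, -0.1], 0.0], [0, [1.5, -3.3, 0.0], 0.0], [0, [1.6, -3.3, -0.0], 0.0], [0, [1.5, -3.2, -0.0], 0.0]]
-> [ 4.203e+02 -3.000e-01  5.595e+02] [-3.003  0.023  0.059] [-0.17  0.04  1.02  0.15  2.13 -0.15]
[[0, [-1.1, -3.4, 0.3], 0.0], [0, [-1.2, -3.4, 0.2], 0.0], [0, [-1.1, -3.4, 0.3], 0.0], [0, [-1.2, -3.4, 0.3], 0.0], [0, [-1.1, -3.4, 0.3], 0.0]]
[[0, [-1.2, -3.4, 0.2], 0.0], [0, [-1.1, -3.4, 0.3], 0.0], [0, [-1.1, -3.4, 0.3], 0.0], [0, [-1.2, -3.4, 0.3], 0.0]]
-> [299.9 299.7 579.5] [-3.003  0.023  0.059] [0.61 0.   1.01 0.15 2.07 0.63]
[[0, [-3.2, -2.2, 0.0], 0.0], [0, [-3.2, -2.2, 0.1], 0.0], [0, [-3.2, -2.2, 0.0], 0.0], [0, [-3.3, -2.3, 0.1], 0.0], [0, [-3.2, -2.2, 0.0], 0.0]]
[[0, [-3.2, -2.2, 0.1], 0.0]]
-> [ 99.9 420.2 599.5] [-3.003  0.023  0.059] [1.2  0.01 0.95 0.09 2.06 1.19]
```

arm_command:
  steps:
    - [0,[1.4,0,-3.4],-0.05]
    - [0,[1.3,0,-3.4],-0.05]
    - [0,[1.4,0.1,-3.3],-0.05]
    - [0,[1.3,0.2,-3.4],-0.05]
    - [0,[1.4,0.2,-3.4],-0.05]

```text
clock: 2.02
eef_pos: [46.9, -198.6, 356.7]
eef_rot: [-3.106, 0.134, -1.087]
wrist_force: [-0.2, -0.7, -0.2]
finger_gap: 0.6
```

arm_command:
  steps:
    - [0,[1.3,0.3,-3.4],-0.05]
    - [0,[1.3,0.3,-3.4],-0.05]
    - [0,[1.3,0.5,-3.3],-0.05]

```text
clock: 2.27
eef_pos: [60.3, -251.1, 451.2]
eef_rot: [-3.086, 0.127, -0.936]
wrist_force: [1.1, 0.8, 1.0]
finger_gap: 0.6
```

arm_command:
  steps:
    - [0,[1.9,-1.9,-0.9],-0.11]
    - [0,[2.1,-1.6,-1.0],-0.11]
    - [0,[2.3,-1.4,-0.9],-0.11]
    - [0,[2.4,-1.2,-0.9],-0.11]
    - [0,[2.5,-0.9,-1.0],-0.11]

```text
clock: 2.68
eef_pos: [194.6, -277.9, 489.4]
eef_rot: [-3.027, 0.079, -0.382]
wrist_force: [-0.5, -0.4, -0.5]
finger_gap: 0.4
```

arm_command:
  steps:
    - [0,[2.6,-0.6,-0.9],-0.11]
    - [0,[2.7,-0.3,-0.9],-0.11]
    - [0,[2.7,0.0,-1.0],-0.11]
    - [0,[2.6,0.3,-0.9],-0.11]

```text
clock: 3.02
eef_pos: [301.2, -300.8, 520.3]
eef_rot: [-3.005, 0.023, 0.056]
wrist_force: [0.6, -0.4, 1.0]
finger_gap: 0.4
```

arm_command:
  steps:
    - [0,[1.5,-3.3,0],0]
    - [0,[1.5,-3.3,-0.1],0]
    - [0,[1.6,-3.2,0],0]
    - [0,[1.5,-3.3,0],0]
    - [0,[1.5,-3.3,0],0]

```text
clock: 3.43
eef_pos: [368.4, -133.1, 541.8]
eef_rot: [-3.004, 0.024, 0.05]
wrist_force: [1.0, -0.3, -0.3]
finger_gap: 0.5
```

arm_command:
  steps:
    - [0,[1.5,-3.3,-0.1],0]
    - [0,[1.5,-3.3,0],0]
    - [0,[1.6,-3.3,0],0]
    - [0,[1.5,-3.2,0],0]

```text
clock: 3.77
eef_pos: [423.3, -0.2, 559.3]
eef_rot: [-3.004, 0.024, 0.05]
wrist_force: [1.2, -1.9, 0.2]
finger_gap: 0.3
```

```bash
python3 - <<'E'
from plan import *
p,R,q,s=cur();print(p,s['eef_rot'],q,s['clock'])
for wp,t in(([300,300,580],0),([60,440,600],0)):
    p,R,q=go(p,R,q,wp,t,step=40)
E
```

```text
[ 4.23288025e+02 -2.31711815e-01  5.59315542e+02] [-3.00437943  0.02362743  0.04992611] [-0.16990824  0.04910875  1.01246849  0.15184636  2.12794065 -0.14089856] 3.7667
[[0, [-1.2, -3.4, 0.3], 0.0], [0, [-1.2, -3.4, 0.2], 0.0], [0, [-1.2, -3.4, 0.3], 0.0], [0, [-1.2, -3.4, 0.3], 0.0], [0, [-1.2, -3.4, 0.2], 0.0]]
[[0, [-1.2, -3.4, 0.3], 0.0], [0, [-1.2, -3.4, 0.3], 0.0], [0, [-1.3, -3.4, 0.2], 0.0], [0, [-1.2, -3.4, 0.3], 0.0]]
-> [299.6 300.4 580. ] [-3.004  0.024  0.05 ] [0.62 0.01 1.01 0.15 2.07 0.64]
[[0, [-3.3, -2.2, 0.1], 0.0], [0, [-3.3, -2.1, 0.1], 0.0], [0, [-3.4, -2.2, 0.1], 0.0], [0, [-3.3, -2.2, 0.1], 0.0], [0, [-3.3, -2.2, 0.1], 0.0]]
[[0, [-3.3, -2.1, 0.0], 0.0], [0, [-3.4, -2.2, 0.1], 0.0]]
-> [ 59.7 440.  600.3] [-3.004  0.024  0.05 ] [1.31 0.04 0.92 0.07 2.06 1.3 ]
```

arm_command:
  steps:
    - [0,[-1.2,-3.4,0.3],0]
    - [0,[-1.2,-3.4,0.2],0]
    - [0,[-1.2,-3.4,0.3],0]
    - [0,[-1.2,-3.4,0.3],0]
    - [0,[-1.2,-3.4,0.2],0]

```text
clock: 4.18
eef_pos: [353.8, 166.3, 570.9]
eef_rot: [-3.004, 0.024, 0.05]
wrist_force: [1.0, 0.0, 0.4]
finger_gap: 0.6
```

arm_command:
  steps:
    - [0,[-1.2,-3.4,0.3],0]
    - [0,[-1.2,-3.4,0.3],0]
    - [0,[-1.3,-3.4,0.2],0]
    - [0,[-1.2,-3.4,0.3],0]

```text
clock: 4.52
eef_pos: [298.0, 300.0, 580.1]
eef_rot: [-3.004, 0.024, 0.05]
wrist_force: [1.1, 0.1, 0.6]
finger_gap: 0.4
```

arm_command:
  steps:
    - [0,[-3.3,-2.2,0.1],0]
    - [0,[-3.3,-2.1,0.1],0]
    - [0,[-3.4,-2.2,0.1],0]
    - [0,[-3.3,-2.2,0.1],0]
    - [0,[-3.3,-2.2,0.1],0]

```text
clock: 4.93
eef_pos: [126.3, 399.3, 594.1]
eef_rot: [-3.003, 0.024, 0.05]
wrist_force: [0.1, 0.5, -0.3]
finger_gap: 0.6
```

arm_command:
  steps:
    - [0,[-3.3,-2.1,0],0]
    - [0,[-3.4,-2.2,0.1],0]

```text
clock: 5.1
eef_pos: [57.3, 438.6, 600.7]
eef_rot: [-3.003, 0.024, 0.05]
wrist_force: [0.8, 1.2, 1.0]
finger_gap: 0.3
```

```bash
python3 - <<'E'
from plan import *
np.set_printoptions(precision=2,suppress=True)
p,R,q,s=cur();print(p,s['eef_rot'],q,s['clock'])
for i in range(50):
    # combine +y command and up
    u=np.array([0,3.6,1.8]) if i>3 else np.array([0,4,0.])
    sh=R.inv().apply(u)
    p,R,q=row(p,R,q,sh)
    if i%3==2:print(i,np.round(sh,1),p,R.as_matrix()[:,2],R.as_matrix()[:,0],q)
E
```

```text
[ 57.35 438.61 600.7 ] [-3.    0.02  0.05] [1.32 0.04 0.92 0.07 2.06 1.31] 5.1
2 [ 0.2 -4.   0.5] [ 57.35 558.61 600.7 ] [-0.03  0.14 -0.99] [ 1.    0.05 -0.02] [1.38 0.37 0.52 0.07 2.13 1.37]
5 [ 0.1 -3.8 -1.2] [ 52.82 628.25 589.85] [-0.03  0.17 -0.98] [ 1.    0.05 -0.02] [1.4  0.58 0.23 0.07 2.17 1.4 ]
8 [ 0.1 -3.9 -1. ] [ 46.43 667.47 572.28] [-0.02  0.23 -0.97] [ 1.    0.05 -0.01] [1.42 0.61 0.23 0.07 2.07 1.42]
11 [ 0.2 -4.  -0.7] [ 40.84 704.52 557.25] [-0.02  0.3  -0.95] [ 1.    0.05 -0.01] [1.44 0.65 0.23 0.07 1.97 1.43]
14 [ 0.2 -4.  -0.5] [ 35.96 739.71 544.64] [-0.02  0.36 -0.93] [ 1.    0.04 -0.  ] [1.45 0.67 0.23 0.06 1.87 1.44]
17 [ 0.2 -4.  -0.2] [ 31.69 773.22 534.29] [-0.02  0.43 -0.9 ] [1.   0.04 0.  ] [1.46 0.7  0.23 0.06 1.77 1.44]
20 [ 0.2 -4.   0.1] [ 27.96 805.13 526.02] [-0.01  0.49 -0.87] [1.   0.04 0.01] [1.47 0.73 0.23 0.06 1.67 1.45]
23 [ 0.2 -4.   0.4] [ 24.68 835.43 519.64] [-0.01  0.55 -0.83] [1.   0.04 0.01] [1.48 0.75 0.23 0.06 1.57 1.46]
26 [ 0.2 -4.   0.7] [ 21.82 864.06 514.98] [-0.01  0.61 -0.79] [1.   0.03 0.02] [1.48 0.78 0.23 0.06 1.48 1.46]
29 [ 0.1 -3.9  1. ] [ 19.3  890.91 511.86] [-0.01  0.67 -0.74] [1.   0.03 0.02] [1.49 0.8  0.23 0.06 1.38 1.46]
32 [ 0.1 -3.8  1.3] [ 17.08 915.87 510.13] [-0.    0.72 -0.69] [1.   0.03 0.02] [1.49 0.82 0.23 0.06 1.28 1.46]
35 [ 0.1 -3.7  1.5] [ 15.14 938.82 509.65] [-0.    0.77 -0.64] [1.   0.02 0.03] [1.5  0.84 0.23 0.06 1.19 1.47]
38 [ 0.1 -3.6  1.8] [ 13.42 959.65 510.28] [-0.    0.82 -0.58] [1.   0.02 0.03] [1.5  0.86 0.23 0.06 1.1  1.47]
41 [ 0.1 -3.5  2.1] [ 11.91 978.3  511.92] [-0.    0.85 -0.52] [1.   0.02 0.03] [1.51 0.88 0.23 0.07 1.01 1.47]
44 [ 0.1 -3.3  2.3] [ 10.59 994.75 514.47] [ 0.    0.89 -0.46] [1.   0.02 0.03] [1.51 0.9  0.23 0.07 0.92 1.47]
47 [ 0.1 -3.2  2.5] [   9.42 1009.01  517.84] [ 0.    0.91 -0.4 ] [1.   0.01 0.03] [1.51 0.92 0.23 0.07 0.84 1.46]
```

arm_command:
  steps:
    - [0,[0.2,-4,0.5],0]
    - [0,[0.2,-4,0.5],0]
    - [0,[0.2,-4,0.5],0]
    - [0,[0.2,-4,0.5],0]
    - [0,[0.1,-3.8,-1.2],0]

```text
clock: 5.52
eef_pos: [57.5, 603.8, 601.6]
eef_rot: [-2.999, 0.024, 0.05]
wrist_force: [3.6, 32.1, 86.9]
finger_gap: 0.4
```

arm_command:
  steps:
    - [0,[0.1,-3.9,-1.1],0]
    - [0,[0.1,-3.9,-1.1],0]
    - [0,[0.1,-3.9,-1.0],0]
    - [0,[0.1,-3.9,-1.0],0]
    - [0,[0.1,-4,-0.8],0]

```text
clock: 5.93
eef_pos: [44.2, 674.0, 568.1]
eef_rot: [-2.897, 0.013, 0.048]
wrist_force: [-0.1, 0.0, 0.4]
finger_gap: 0.2
```

arm_command:
  steps:
    - [0,[0.2,-4,-0.7],0]
    - [0,[0.2,-4,-0.6],0]
    - [0,[0.2,-4,-0.5],0]
    - [0,[0.2,-4,-0.5],0]
    - [0,[0.2,-4,-0.4],0]

```text
clock: 6.35
eef_pos: [37.6, 738.6, 537.1]
eef_rot: [-2.792, 0.004, 0.045]
wrist_force: [-0.3, -0.3, 0.2]
finger_gap: 0.5
```

arm_command:
  steps:
    - [0,[0.2,-4,-0.2],0]
    - [0,[0.2,-4,-0.2],0]
    - [0,[0.2,-4,0],0]
    - [0,[0.2,-4,0.1],0]
    - [0,[0.2,-4,0.2],0]

```text
clock: 6.77
eef_pos: [32.3, 798.2, 510.8]
eef_rot: [-2.682, -0.004, 0.041]
wrist_force: [-0.1, -0.2, -0.6]
finger_gap: 0.1
```

```bash
python3 - <<'E'
from plan import *
np.set_printoptions(precision=2,suppress=True)
p,R,q,s=cur();print(p,R.as_matrix()[:,2],R.as_matrix()[:,0],q,s['clock'])
for i in range(30):
    sh=R.inv().apply(np.array([-.3,3.6,1.8]))
    p,R,q=row(p,R,q,sh)
    if i%5==4:print(i,np.round(sh,1),p,R.as_matrix()[:,2],R.as_matrix()[:,0],q)
E
```

```text
[ 32.34 798.25 510.76] [-0.01  0.44 -0.9 ] [1.   0.04 0.  ] [1.46 0.74 0.24 0.06 1.71 1.44] 6.7667
4 [-0.1 -4.   0.4] [ 12.84 846.95 502.41] [-0.01  0.55 -0.84] [1.   0.04 0.01] [1.5  0.78 0.23 0.05 1.55 1.47]
9 [-0.1 -3.9  0.9] [ -3.27 891.13 498.04] [-0.01  0.65 -0.76] [1.   0.03 0.02] [1.52 0.81 0.23 0.04 1.4  1.49]
14 [-0.2 -3.8  1.4] [-16.61 930.53 497.21] [-0.01  0.74 -0.68] [1.   0.03 0.02] [1.54 0.84 0.23 0.04 1.24 1.5 ]
19 [-0.2 -3.6  1.8] [-27.66 964.59 499.4 ] [-0.01  0.81 -0.58] [1.   0.03 0.02] [1.55 0.88 0.23 0.03 1.09 1.51]
24 [-0.2 -3.4  2.2] [-36.81 992.93 504.12] [-0.02  0.87 -0.49] [1.   0.03 0.02] [1.56 0.9  0.23 0.03 0.94 1.52]
29 [-0.2 -3.1  2.6] [ -44.34 1015.51  510.99] [-0.02  0.92 -0.39] [1.   0.03 0.02] [1.57 0.93 0.23 0.03 0.81 1.52]
```

arm_command:
  steps:
    - [0,[-0.1,-4,0.2],0]
    - [0,[-0.1,-4,0.2],0]
    - [0,[-0.1,-4,0.3],0]
    - [0,[-0.1,-4,0.4],0]
    - [0,[-0.1,-4,0.4],0]

```text
clock: 7.18
eef_pos: [14.6, 848.6, 496.1]
eef_rot: [-2.567, -0.011, 0.038]
wrist_force: [0.6, 0.1, -0.6]
finger_gap: 0.7
```

arm_command:
  steps:
    - [0,[-0.1,-4,0.5],0]
    - [0,[-0.1,-4,0.6],0]
    - [0,[-0.1,-4,0.7],0]
    - [0,[-0.1,-4,0.8],0]
    - [0,[-0.1,-3.9,0.9],0]

```text
clock: 7.6
eef_pos: [0.1, 892.4, 489.4]
eef_rot: [-2.448, -0.015, 0.034]
wrist_force: [-0.0, 0.8, 0.3]
finger_gap: 0.5
```

arm_command:
  steps:
    - [0,[-0.1,-3.9,1],0]
    - [0,[-0.1,-3.9,1.1],0]
    - [0,[-0.1,-3.9,1.2],0]
    - [0,[-0.1,-3.8,1.3],0]
    - [0,[-0.2,-3.8,1.4],0]

```text
clock: 8.02
eef_pos: [-12.4, 932.0, 485.0]
eef_rot: [-2.331, -0.018, 0.032]
wrist_force: [0.4, -0.3, 0.7]
finger_gap: 0.3
```

arm_command:
  steps:
    - [0,[-0.2,-3.7,1.5],0]
    - [0,[-0.2,-3.7,1.6],0]
    - [0,[-0.2,-3.7,1.6],0]
    - [0,[-0.2,-3.6,1.7],0]
    - [0,[-0.2,-3.6,1.8],0]

```text
clock: 8.43
eef_pos: [-26.3, 966.1, 483.7]
eef_rot: [-2.218, -0.019, 0.03]
wrist_force: [-0.2, 0.0, 0.3]
finger_gap: 0.5
```

arm_command:
  steps:
    - [0,[-0.2,-3.5,1.9],0]
    - [0,[-0.2,-3.5,2.0],0]
    - [0,[-0.2,-3.4,2.1],0]
    - [0,[-0.2,-3.4,2.1],0]
    - [0,[-0.2,-3.4,2.2],0]

```text
clock: 8.85
eef_pos: [-37.5, 995.0, 484.2]
eef_rot: [-2.11, -0.02, 0.03]
wrist_force: [1.0, -0.8, -0.9]
finger_gap: 0.5
```

```bash
python3 - <<'E'
from plan import *
import cv2
from cell import manip
np.set_printoptions(precision=2,suppress=True)
for n in("scene","top"):
    im,d=manip.camera(n);np.savez(n+'1.npz',p=im,d=d);cv2.imwrite(f'pics/{n}1.png',im[:,:,::-1])
p,R,q,s=cur();print(p,R.as_matrix()[:,2],R.as_matrix()[:,0],q,s['clock'])
E
```

```text
[-37.72 994.97 483.13] [-0.02  0.86 -0.51] [1.   0.03 0.02] [1.57 0.92 0.24 0.02 0.96 1.52] 8.95
```

arm_command:
  steps:
    - [0,[-0.1,-3.3,2.3],0]
    - [0,[-0.1,-3.3,2.3],0]
    - [0,[-0.1,-3.2,2.4],0]
    - [0,[-0.1,-3.2,2.4],0]
    - [0,[-0.1,-3.1,2.5],0]

```text
clock: 9.37
eef_pos: [-42.1, 1017.2, 490.2]
eef_rot: [-2.007, -0.019, 0.031]
wrist_force: [-0.6, -0.0, 0.2]
finger_gap: 0.3
```

```bash
python3 - <<'E'
import cv2,numpy as np
for n,(a,b,c,d) in(('scene',(155,285,200,345)),('top',(160,290,220,350))):
    im=np.load(n+'1.npz')['p'][a:b,c:d,::-1];cv2.imwrite(f'pics/{n}1c.png',cv2.resize(im,None,fx=4.5,fy=4.5,interpolation=cv2.INTER_CUBIC))
from plan import *
np.set_printoptions(precision=2,suppress=True)
p,R,q,s=cur();print(p,R.as_matrix()[:,2],R.as_matrix()[:,0],q,s['clock'])
for wp,t in(([0,900,520],0),([0,600,560],0),([300,250,560],0),([500,-100,500],0),([640,-180,330],0),([660,-130,215],0)):
    p,R,q=go(p,R,q,wp,t,step=40)
E
```

```text
[ -42.06 1017.19  490.23] [-0.02  0.91 -0.42] [1.   0.03 0.02] [1.57 0.94 0.24 0.03 0.83 1.52] 9.3667
fast [-0.17 -1.77  2.88  0.26 -1.11 -0.29]
fast [-0.19 -1.31  1.95  0.31 -0.63 -0.34]
[[0, [1.0, 0.6, -3.0], 0.0], [0, [1.0, 0.6, -3.0], 0.0], [0, [0.9, 0.6, -3.0], 0.0], [0, [1.0, 0.6, -3.0], 0.0]]
-> [ -0.  899.5 520. ] [-2.01 -0.02  0.03] [1.51 0.51 0.88 0.13 0.63 1.41]
[[0, [-0.1, 1.1, -3.6], 0.0], [0, [-0.1, 1.2, -3.6], 0.0], [0, [-0.1, 1.1, -3.6], 0.0], [0, [-0.1, 1.1, -3.6], 0.0], [0, [-0.1, 1.1, -3.6], 0.0]]
[[0, [-0.1, 1.2, -3.6], 0.0], [0, [-0.1, 1.1, -3.6], 0.0], [0, [-0.1, 1.1, -3.6], 0.0]]
-> [  0.3 600.4 560. ] [-2.01 -0.02  0.03] [ 1.45 -0.22  1.62  0.22  0.63  1.31]
fast [-1.6  -0.55  0.33  1.39  1.1  -1.5 ]
fast [-1.79 -0.42  0.23  1.29  1.31 -1.41]
fast [-1.94 -0.27  0.17  1.17  1.47 -1.33]
fast [-1.97 -0.08  0.04  0.98  1.55 -1.17]
fast [-1.93  0.13 -0.07  0.8   1.55 -1.07]
fast [-1.72  0.29 -0.15  0.58  1.39 -0.93]
fast [-1.56  0.44 -0.25  0.41  1.27 -0.84]
[[0, [2.4, 1.3, -2.7], 0.0], [0, [2.4, 1.3, -2.7], 0.0], [0, [2.4, 1.3, -2.7], 0.0], [0, [2.4, 1.3, -2.7], 0
[... 453 characters left out ...]
[[0, [1.7, 1.9, -2.6], 0.0], [0, [1.8, 1.8, -2.7], 0.0], [0, [1.7, 1.9, -2.7], 0.0], [0, [1.7, 1.9, -2.7], 0.0], [0, [1.7, 1.9, -2.7], 0.0]]
[[0, [1.7, 1.9, -2.7], 0.0]]
-> [ 500.2 -100.   500.2] [-2.01 -0.02  0.03] [-0.66  0.39  1.09  1.09  2.22 -0.25]
[[0, [2.2, 3.2, -0.1], 0.0], [0, [2.3, 3.2, -0.0], 0.0], [0, [2.2, 3.2, -0.1], 0.0], [0, [2.2, 3.2, -0.0], 0.0], [0, [2.3, 3.2, -0.1], 0.0]]
[[0, [2.2, 3.2, -0.0], 0.0]]
-> [ 640.  -179.6  330.1] [-2.01 -0.02  0.03] [-0.63  0.87  0.72  1.03  2.14 -0.35]
[[0, [0.5, 2.1, 2.3], 0.0], [0, [0.5, 2.1, 2.4], 0.0], [0, [0.4, 2.1, 2.3], 0.0], [0, [0.5, 2.1, 2.3], 0.0]]
-> [ 659.8 -130.3  215. ] [-2.01 -0.02  0.03] [-0.56  0.92  0.89  0.96  1.96 -0.52]
```

View pics/scene1.png

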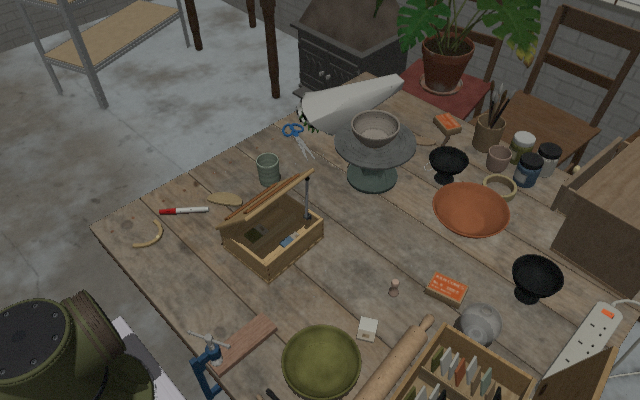

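```bash
python3 - <<'E'
from plan import *
np.set_printoptions(precision=2,suppress=True)
p,R,q,s=cur()
for wp,t,st in(([0,940,500],0,25),([250,700,560],0,38),([450,350,560],0,40),([560,0,520],0,40),([640,-170,360],0,40),([670,-120,230],0,38)):
    p,R,q=go(p,R,q,wp,t,step=st);print(pts(q,P)[2])
E
```

```text
fast [-0.17 -1.29  2.19  0.25 -0.89 -0.27]
[[0, [1.0, 0.6, -1.9], 0.0], [0, [1.0, 0.7, -1.8], 0.0], [0, [1.0, 0.6, -1.9], 0.0], [0, [1.0, 0.6, -1.9], 0.0]]
-> [  0.1 939.9 500.1] [-2.01 -0.02  0.03] [1.51 0.62 0.75 0.12 0.64 1.41]
[  5.41 694.7  614.46]
[[0, [2.4, 0.5, -2.5], 0.0], [0, [2.5, 0.6, -2.5], 0.0], [0, [2.4, 0.5, -2.4], 0.0], [0, [2.4, 0.6, -2.5], 0.0], [0, [2.5, 0.5, -2.5], 0.0]]
[[0, [2.4, 0.6, -2.5], 0.0], [0, [2.4, 0.5, -2.4], 0.0], [0, [2.5, 0.6, -2.5], 0.0], [0, [2.4, 0.5, -2.5], 0.0], [0, [2.5, 0.6, -2.5], 0.0]]
-> [250.5 699.4 559.8] [-2.01 -0.02  0.03] [0.99 0.17 1.23 0.76 0.84 0.7 ]
[255.76 454.23 674.19]
[[0, [1.7, 1.4, -2.9], 0.0], [0, [1.7, 1.4, -2.9], 0.0], [0, [1.7, 1.4, -2.9], 0.0], [0, [1.8, 1.4, -3.0], 0.0], [0, [1.7, 1.4, -2.9], 0.0]]
[[0, [1.7, 1.4, -2.9], 0.0], [0, [1.7, 1.4, -2.9], 0.0], [0, [1.7, 1.4, -2.9], 0.0], [0, [1.7, 1.3, -2.9], 0.0], [0, [1.8, 1.4, -2.9], 0.0]]
[[0, [1.7, 1.4, -3.0], 0.0]]
-> [450.3 349.8 560.5] [-2.01 -0.02  0.03] [0.15 0.04 1.37 1.12 1.52 0.17]
[455.55 104.58 674.91]
[[0, [1.0, 1.9, -3.0], 0.0], [0, [1.0, 1.9, -3.0], 0.0], 
[... 158 characters left out ...]
.1], 0.0], [0, [0.9, 1.9, -3.0], 0.0], [0, [1.0, 1.9, -3.0], 0.0]]
-> [559.8  -0.2 519.7] [-2.01 -0.02  0.03] [-0.47  0.4   1.03  1.15  2.07 -0.1 ]
[ 565.09 -245.4   634.13]
[[0, [1.0, 3.1, -1.3], 0.0], [0, [1.1, 3.2, -1.2], 0.0], [0, [1.0, 3.1, -1.3], 0.0], [0, [1.0, 3.1, -1.2], 0.0], [0, [1.0, 3.1, -1.3], 0.0]]
[[0, [1.1, 3.2, -1.2], 0.0], [0, [1.0, 3.1, -1.3], 0.0]]
-> [ 640.2 -170.2  359.9] [-2.01 -0.02  0.03] [-0.62  0.85  0.69  1.06  2.16 -0.3 ]
[ 645.43 -415.37  474.3 ]
[[0, [0.7, 2.4, 2.5], 0.0], [0, [0.7, 2.5, 2.5], 0.0], [0, [0.8, 2.4, 2.5], 0.0], [0, [0.7, 2.4, 2.5], 0.0]]
-> [ 670.1 -119.6  230.3] [-2.01 -0.02  0.03] [-0.54  0.92  0.86  0.98  1.97 -0.48]
[ 675.42 -364.81  344.7 ]
```

arm_command:
  steps:
    - [0,[0.5,0.3,-0.9],0]
    - [0,[0.5,0.3,-0.9],0]
    - [0,[1.0,0.6,-1.9],0]
    - [0,[1.0,0.6,-1.9],0]
    - [0,[1.0,0.6,-1.9],0]

```text
clock: 9.78
eef_pos: [0.5, 939.1, 500.9]
eef_rot: [-2.008, -0.019, 0.03]
wrist_force: [0.5, 1.1, 1.0]
finger_gap: 0.4
```

arm_command:
  steps:
    - [0,[2.4,0.5,-2.5],0]
    - [0,[2.5,0.6,-2.5],0]
    - [0,[2.4,0.5,-2.4],0]
    - [0,[2.4,0.6,-2.5],0]
    - [0,[2.5,0.5,-2.5],0]

```text
clock: 10.2
eef_pos: [126.1, 818.7, 531.9]
eef_rot: [-2.008, -0.02, 0.031]
wrist_force: [-0.2, 1.1, -0.6]
finger_gap: 0.2
```

arm_command:
  steps:
    - [0,[2.4,0.6,-2.5],0]
    - [0,[2.4,0.5,-2.4],0]
    - [0,[2.5,0.6,-2.5],0]
    - [0,[2.4,0.5,-2.5],0]
    - [0,[2.5,0.6,-2.5],0]

```text
clock: 10.62
eef_pos: [251.2, 698.3, 561.9]
eef_rot: [-2.007, -0.02, 0.031]
wrist_force: [0.7, -0.3, -1.1]
finger_gap: 0.2
```

arm_command:
  steps:
    - [0,[1.7,1.4,-2.9],0]
    - [0,[1.7,1.4,-2.9],0]
    - [0,[1.7,1.4,-2.9],0]
    - [0,[1.8,1.4,-3.0],0]
    - [0,[1.7,1.4,-2.9],0]

```text
clock: 11.03
eef_pos: [341.8, 538.8, 561.7]
eef_rot: [-2.007, -0.021, 0.03]
wrist_force: [2.0, 0.3, 0.7]
finger_gap: 0.3
```

arm_command:
  steps:
    - [0,[1.7,1.4,-2.9],0]
    - [0,[1.7,1.4,-2.9],0]
    - [0,[1.7,1.4,-2.9],0]
    - [0,[1.7,1.3,-2.9],0]
    - [0,[1.8,1.4,-2.9],0]

```text
clock: 11.45
eef_pos: [432.6, 380.9, 562.4]
eef_rot: [-2.008, -0.021, 0.03]
wrist_force: [-0.0, 0.6, 0.7]
finger_gap: 0.9
```

```bash
python3 - <<'E'
from plan import *
np.set_printoptions(precision=2,suppress=True)
p,R,q,s=cur();print(p,s['eef_rot'],q,s['clock'])
for wp,t,st in(([560,0,520],0,40),([640,-170,360],0,40),([670,-120,230],0,38)):
    p,R,q=go(p,R,q,wp,t,step=st)
E
```

```text
[432.57 380.89 562.43] [-2.01 -0.02  0.03] [0.22 0.02 1.39 1.1  1.46 0.21] 11.45
[[0, [1.0, 1.8, -3.0], 0.0], [0, [1.1, 1.9, -3.0], 0.0], [0, [1.0, 1.8, -3.0], 0.0], [0, [1.1, 1.9, -3.0], 0.0], [0, [1.0, 1.8, -3.0], 0.0]]
[[0, [1.1, 1.9, -3.0], 0.0], [0, [1.0, 1.8, -3.0], 0.0], [0, [1.1, 1.9, -3.0], 0.0], [0, [1.0, 1.8, -3.0], 0.0], [0, [1.0, 1.9, -2.9], 0.0]]
[[0, [1.1, 1.8, -3.0], 0.0]]
-> [560.1   0.6 520.2] [-2.01 -0.02  0.03] [-0.47  0.4   1.03  1.15  2.07 -0.1 ]
[[0, [1.0, 3.1, -1.3], 0.0], [0, [1.0, 3.2, -1.2], 0.0], [0, [1.1, 3.1, -1.3], 0.0], [0, [1.0, 3.2, -1.2], 0.0], [0, [1.0, 3.1, -1.3], 0.0]]
[[0, [1.0, 3.1, -1.3], 0.0], [0, [1.0, 3.2, -1.2], 0.0]]
-> [ 639.7 -169.9  359.6] [-2.01 -0.02  0.03] [-0.62  0.85  0.7   1.06  2.16 -0.3 ]
[[0, [0.7, 2.4, 2.5], 0.0], [0, [0.8, 2.5, 2.5], 0.0], [0, [0.7, 2.4, 2.5], 0.0], [0, [0.7, 2.4, 2.5], 0.0]]
-> [ 669.9 -119.5  230.1] [-2.01 -0.02  0.03] [-0.54  0.92  0.86  0.98  1.97 -0.48]
```

arm_command:
  steps:
    - [0,[1.0,1.8,-3.0],0]
    - [0,[1.1,1.9,-3.0],0]
    - [0,[1.0,1.8,-3.0],0]
    - [0,[1.1,1.9,-3.0],0]
    - [0,[1.0,1.8,-3.0],0]

```text
clock: 11.87
eef_pos: [490.2, 207.6, 543.0]
eef_rot: [-2.008, -0.02, 0.03]
wrist_force: [-0.0, 0.2, -0.3]
finger_gap: 0.6
```

arm_command:
  steps:
    - [0,[1.1,1.9,-3.0],0]
    - [0,[1.0,1.8,-3.0],0]
    - [0,[1.1,1.9,-3.0],0]
    - [0,[1.0,1.8,-3.0],0]
    - [0,[1.0,1.9,-2.9],0]

```text
clock: 12.28
eef_pos: [547.9, 34.9, 523.0]
eef_rot: [-2.009, -0.02, 0.03]
wrist_force: [-1.0, -0.0, 0.1]
finger_gap: 0.5
```

arm_command:
  steps:
    - [0,[1.1,1.8,-3.0],0]
    - [0,[1.0,3.1,-1.3],0]
    - [0,[1.0,3.2,-1.2],0]
    - [0,[1.1,3.1,-1.3],0]
    - [0,[1.0,3.2,-1.2],0]

```text
clock: 12.7
eef_pos: [606.0, -96.4, 426.4]
eef_rot: [-2.009, -0.02, 0.03]
wrist_force: [0.4, -0.8, 0.4]
finger_gap: 0.5
```

arm_command:
  steps:
    - [0,[1.0,3.1,-1.3],0]
    - [0,[1.0,3.1,-1.3],0]
    - [0,[1.0,3.2,-1.2],0]
    - [0,[0.4,1.2,0.5],0]

```text
clock: 13.03
eef_pos: [644.0, -172.5, 341.2]
eef_rot: [-2.006, -0.015, 0.027]
wrist_force: [-0.7, 0.7, -0.8]
finger_gap: 0.4
```

```bash
python3 - <<'E'
from plan import *
np.set_printoptions(precision=2,suppress=True)
p,R,q,s=cur();print(p,s['eef_rot'],q,s['clock'],s['wrist_force'])
print(R.as_matrix())
for wp,t,st in(([670,-110,220],0,30),([670,-50,176],0,30),([670,43,174],0,24)):
    p,R,q=go(p,R,q,wp,t,step=st)
E
```

```text
[ 644.   -172.49  341.22] [-2.01 -0.02  0.03] [-0.62  0.87  0.7   1.05  2.14 -0.32] 13.0333 [-0.67  0.73 -0.81]
[[ 1.    0.03 -0.02]
 [ 0.03 -0.42  0.91]
 [ 0.02 -0.91 -0.42]]
[[0, [0.5, 1.7, 2.1], 0.0], [0, [0.5, 1.7, 2.2], 0.0], [0, [0.6, 1.7, 2.1], 0.0], [0, [0.5, 1.6, 2.2], 0.0], [0, [0.5, 1.7, 2.1], 0.0]]
-> [ 670.2 -110.1  220.4] [-2.01 -0.01  0.03] [-0.53  0.92  0.89  0.98  1.94 -0.49]
[[0, [0.0, 0.5, 2.4], 0.0], [0, [0.1, 0.5, 2.5], 0.0], [0, [-0.0, 0.5, 2.4], 0.0]]
-> [670.2 -50.2 176. ] [-2.01 -0.01  0.03] [-0.46  0.9   1.03  0.98  1.82 -0.56]
[[0, [0.1, -0.9, 2.1], 0.0], [0, [0.0, -1.0, 2.2], 0.0], [0, [0.1, -0.9, 2.1], 0.0], [0, [0.0, -0.9, 2.1], 0.0]]
-> [669.8  42.5 173.8] [-2.01 -0.01  0.03] [-0.34  0.83  1.17  1.02  1.69 -0.55]
```

arm_command:
  steps:
    - [0,[0.5,1.7,2.1],0]
    - [0,[0.5,1.7,2.2],0]
    - [0,[0.6,1.7,2.1],0]
    - [0,[0.5,1.6,2.2],0]
    - [0,[0.5,1.7,2.1],0]

```text
clock: 13.45
eef_pos: [670.1, -105.4, 224.4]
eef_rot: [-2.009, -0.02, 0.031]
wrist_force: [-0.7, -0.0, -0.8]
finger_gap: 0.2
```

arm_command:
  steps:
    - [0,[0,0.5,2.4],0]
    - [0,[0.1,0.5,2.5],0]
    - [0,[0,0.5,2.4],0]
    - [0,[0,0,0],0]

```text
clock: 13.78
eef_pos: [669.2, -42.9, 178.0]
eef_rot: [-2.007, -0.016, 0.034]
wrist_force: [0.5, 0.6, -1.2]
finger_gap: 0.3
```

```bash
cat >shot.py <<'E'
import sys,cv2,numpy as np
from cell import manip
k=sys.argv[1]
o=[]
for n,(a,b,c,d) in(('scene',(140,285,190,365)),('top',(150,290,220,390))):
    im,_=manip.camera(n);o.append(cv2.resize(im[a:b,c:d,::-1],None,fx=4,fy=4,interpolation=cv2.INTER_CUBIC))
    cv2.imwrite(f'pics/{n}_{k}.png',o[-1])
E
python3 shot.py 2; python3 - <<'E'
from plan import *
p,R,q,s=cur();print(p,s['eef_rot'],s['clock'],s['wrist_force'])
E
```

```text
[669.93919283 -46.15852926 180.99005885] [-2.00855157 -0.01966246  0.03151362] 13.8833 [-0.28237439 -0.02767872  0.3022147 ]
```

View pics/scene_2.png

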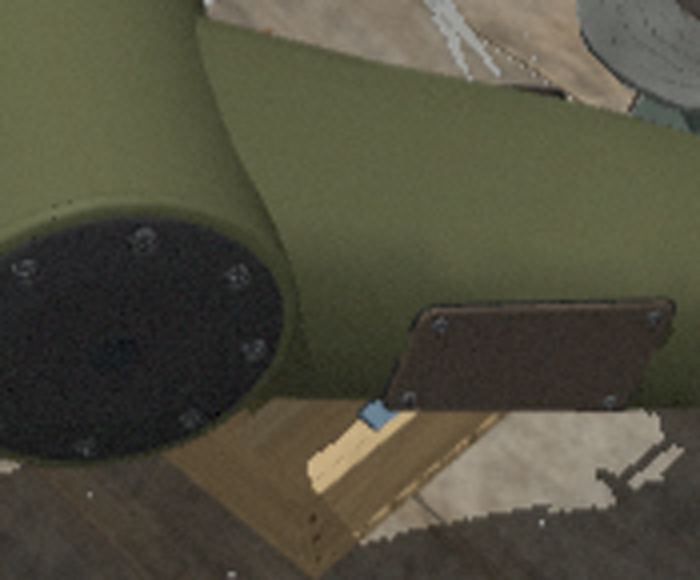

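View pics/top_2.png

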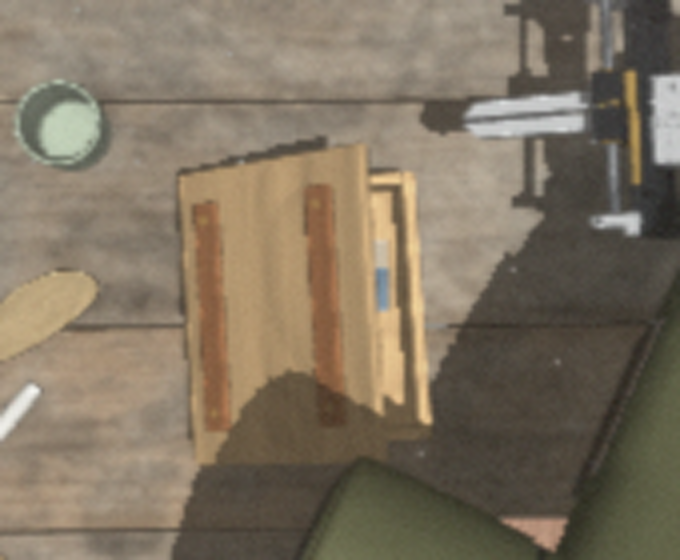

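arm_command:
  steps:
    - [0,[0.1,-0.8,2.1],0]
    - [0,[0.1,-0.8,2.1],0]
    - [0,[0,-0.8,2.1],0]
    - [0,[0,-0.7,2.1],0]
    - [0,[0,0,0],0]

```text
clock: 14.3
eef_pos: [669.3, 45.0, 174.1]
eef_rot: [-2.009, -0.021, 0.033]
wrist_force: [-0.4, 0.3, -0.1]
finger_gap: 0.4
```

```bash
python3 shot.py 3; python3 - <<'E'
from plan import *
p,R,q,s=cur();print(p,s['eef_rot'],s['clock'],s['wrist_force'])
E
```

```text
[669.69863274  41.98465475 174.27555822] [-2.00908183 -0.0212218   0.030641  ] 14.4 [-0.18822565 -0.49100813 -0.55061074]
```

View pics/top_3.png

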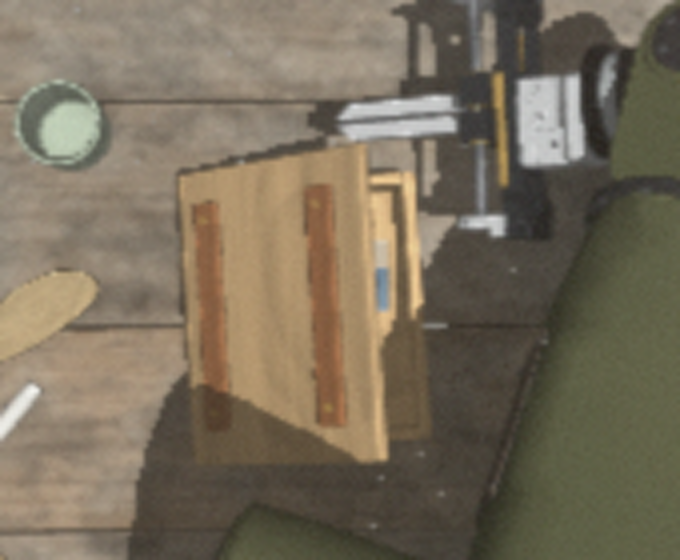

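View pics/scene_3.png

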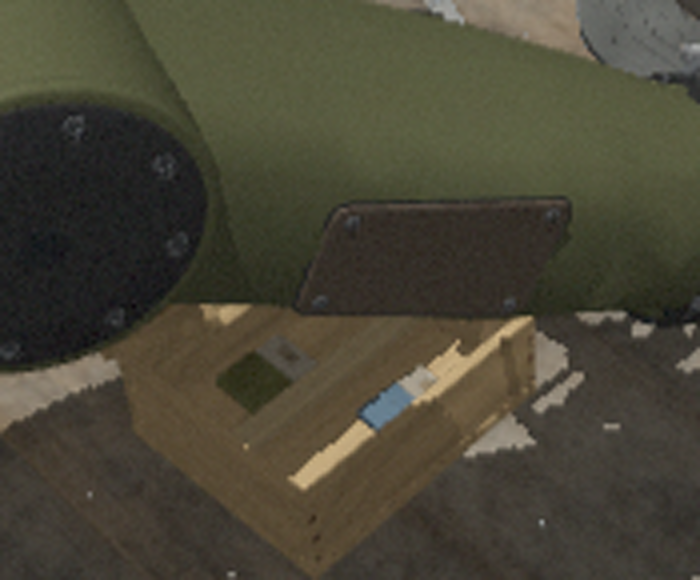

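arm_command:
  steps:
    - [0,[-0.4,-0.2,0.4],0]
    - [0,[-0.5,0,0],0]
    - [0,[-0.4,0,0],0]

```text
clock: 14.65
eef_pos: [655.8, 45.7, 173.1]
eef_rot: [-2.009, -0.02, 0.03]
wrist_force: [0.4, -0.5, -0.1]
finger_gap: 0.7
```

arm_command:
  steps:
    - [0,[-0.4,0,0],0]
    - [0,[-0.4,0,0],0]

```text
clock: 14.82
eef_pos: [647.9, 45.8, 172.9]
eef_rot: [-2.008, -0.02, 0.03]
wrist_force: [1.4, -1.0, 0.2]
finger_gap: 0.8
```

arm_command:
  steps:
    - [0,[-0.4,0,0],0]
    - [0,[-0.4,0,0],0]

```text
clock: 14.98
eef_pos: [639.9, 45.8, 172.8]
eef_rot: [-2.008, -0.02, 0.03]
wrist_force: [0.4, -0.7, 0.3]
finger_gap: 0.5
```

```bash
python3 - <<'E'
from plan import *
p,R,q,s=cur();print(p,s['clock'],s['wrist_force'],s['moment'])
E
```

```text
[639.89904474  45.83166244 172.76560036] 14.9833 [ 0.44559096 -0.72577163  0.30015316] [-0.34930175 -0.18377498 -0.10252025]
```

arm_command:
  steps:
    - [0,[-0.4,0,0],0]
    - [0,[-0.4,0,0],0]

```text
clock: 15.15
eef_pos: [631.9, 45.7, 172.5]
eef_rot: [-2.008, -0.02, 0.03]
wrist_force: [1.5, -1.6, 0.5]
finger_gap: 0.6
```

arm_command:
  steps:
    - [0,[-0.4,0,0],0]
    - [0,[-0.4,0,0],0]

```text
clock: 15.32
eef_pos: [623.8, 45.6, 172.3]
eef_rot: [-2.008, -0.019, 0.03]
wrist_force: [1.4, -0.8, 0.0]
finger_gap: 0.3
```

```bash
python3 shot.py 4; python3 - <<'E'
from plan import *
p,R,q,s=cur();print(p,s['clock'],s['wrist_force'],s['moment'])
E
```

```text
[623.76109975  45.58341604 172.38873572] 15.4167 [-0.30733672  0.07731116  0.09921585] [-0.40576072 -0.14501707  0.00403202]
```

View pics/top_4.png

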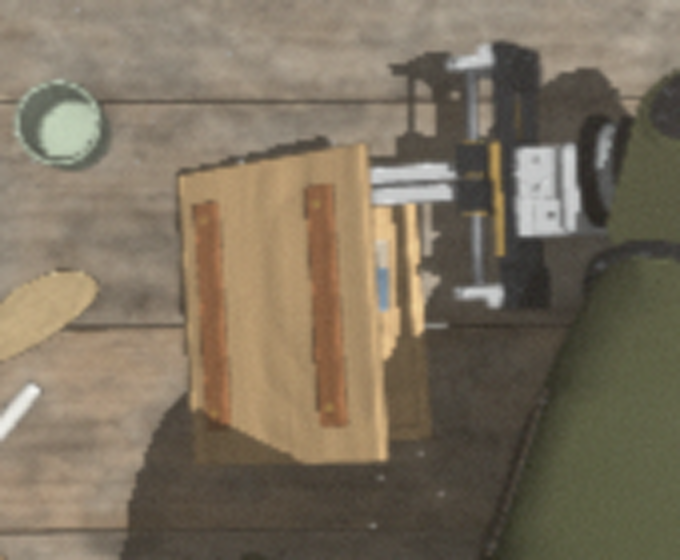

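View pics/scene_4.png

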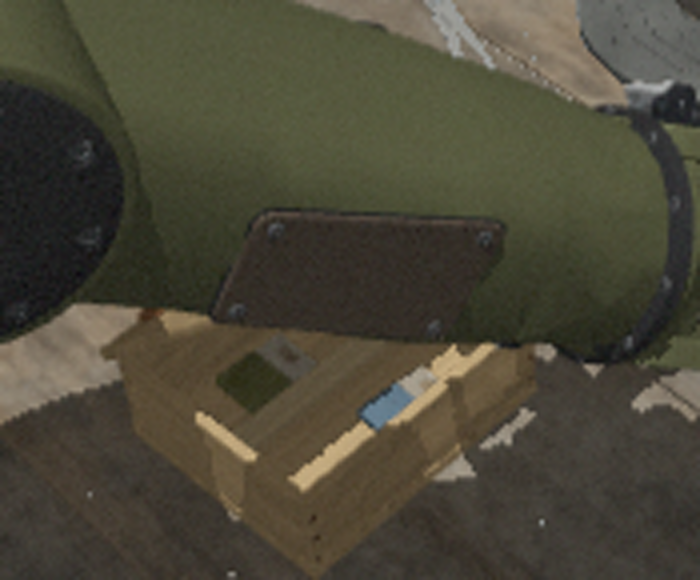

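arm_command:
  steps:
    - [0,[-0.4,0,0],0]
    - [0,[-0.4,0,0],0]

```text
clock: 15.58
eef_pos: [616.0, 45.4, 172.1]
eef_rot: [-2.008, -0.019, 0.031]
wrist_force: [0.2, -0.4, -0.0]
finger_gap: 0.6
```

arm_command:
  steps:
    - [0,[-0.4,0,0],0]
    - [0,[-0.4,0,0],0]

```text
clock: 15.75
eef_pos: [607.8, 45.1, 172.0]
eef_rot: [-2.008, -0.019, 0.031]
wrist_force: [0.7, -0.2, -1.0]
finger_gap: 0.4
```

arm_command:
  steps:
    - [0,[-0.4,0,0],0]
    - [0,[-0.4,0,0],0]

```text
clock: 15.92
eef_pos: [599.9, 44.8, 171.8]
eef_rot: [-2.009, -0.019, 0.03]
wrist_force: [1.4, -1.6, -0.6]
finger_gap: 0.4
```

arm_command:
  steps:
    - [0,[-0.4,0,0],0]
    - [0,[-0.4,0,0],0]

```text
clock: 16.08
eef_pos: [591.9, 44.5, 171.7]
eef_rot: [-2.009, -0.019, 0.03]
wrist_force: [1.3, -2.5, -0.5]
finger_gap: 0.6
```

```bash
python3 shot.py 5; python3 - <<'E'
from plan import *
p,R,q,s=cur();print(p,s['clock'],s['wrist_force'],s['moment'])
E
```

```text
[591.73389912  44.47140099 171.70102917] 16.1833 [-0.81998069 -1.6941355  -0.75224781] [-0.70545815 -0.02755015  0.21896019]
```

View pics/top_5.png

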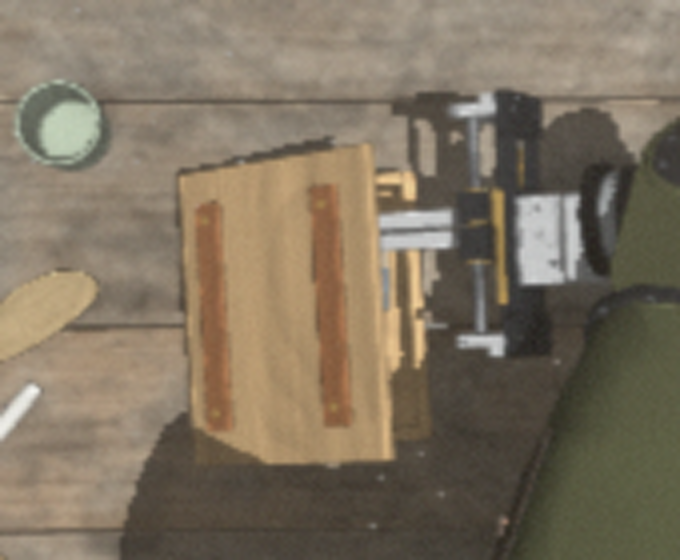

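View pics/scene_5.png

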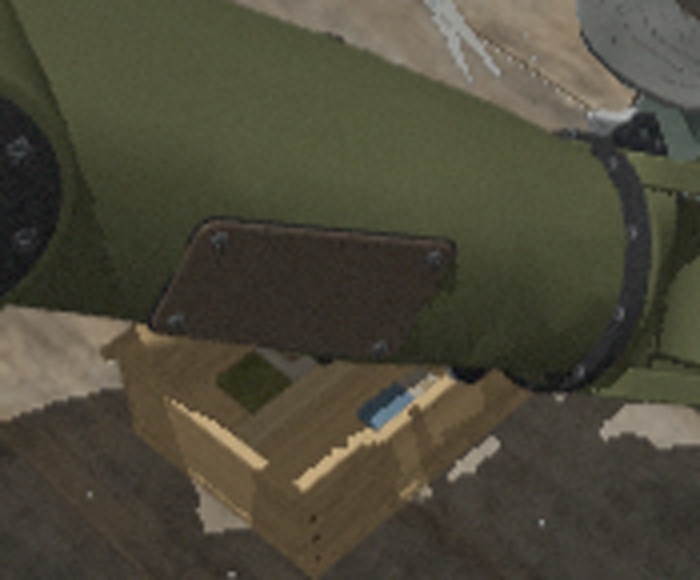

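arm_command:
  steps:
    - [0,[-0.4,0,0],0]
    - [0,[-0.4,0,0],0]

```text
clock: 16.35
eef_pos: [584.1, 44.4, 171.5]
eef_rot: [-2.008, -0.02, 0.03]
wrist_force: [2.3, -0.4, -1.3]
finger_gap: 0.1
```

arm_command:
  steps:
    - [0,[-0.4,0,0],0]
    - [0,[-0.4,0,0],0]

```text
clock: 16.52
eef_pos: [575.9, 44.1, 171.4]
eef_rot: [-2.008, -0.019, 0.03]
wrist_force: [0.9, -0.7, -2.6]
finger_gap: 0.6
```

arm_command:
  steps:
    - [0,[-0.4,0,0],0]
    - [0,[-0.4,0,0],0]
    - [0,[0,0,0],0]

```text
clock: 16.77
eef_pos: [567.6, 43.8, 171.3]
eef_rot: [-2.008, -0.019, 0.031]
wrist_force: [-1.2, -1.0, -2.0]
finger_gap: 0.2
```

```bash
cat >lid.py <<'E'
from h import *
import cv2,sys
def lidang(x0=560,x1=640):
    im,d=manip.camera('top');c=C['top']
    v,u=np.mgrid[0:400,0:640];X=np.stack([(u-c['cx'])/c['fx']*d,(v-c['cy'])/c['fy']*d,d],-1)-c['t'];X=X@c['R']
    # case frame
    cx=np.array([-.056,.998]);cy=np.array([.998,.056])
    dd=X[...,:2]-[540.7,71]
    a=dd@cx;b=dd@cy
    m=(d>0)&(b>-60)&(b<0)&(a>-90)&(a<70)&(X[...,2]>80)
    A=np.c_[a[m],np.ones(m.sum())]
    z=X[...,2][m]
    for _ in range(4):
        k=np.linalg.lstsq(A,z,rcond=None)[0];r=z-A@k;g=np.abs(r)<5
        A,z=A[g],z[g]
    return im,np.arctan(-k[0]),k,len(z),A[:,0].min()
if __name__=='__main__':
    im,t,k,n,a=lidang();print('lid',round(t,3),k,n,a)
    cv2.imwrite('pics/top_%s.png'%sys.argv[1],cv2.resize(im[150:290,220:390,::-1],None,fx=4,fy=4))
E
python3 lid.py 6;python3 - <<'E'
from plan import *
p,R,q,s=cur();print(p,s['clock'],s['wrist_force'],s['moment'])
E
```

```text
lid 0.708 [ -0.8558499  169.01172337] 512 -56.17672227760659
[567.8892569   43.84837809 171.32881944] 16.8167 [-0.81851308 -0.16346951 -0.64068698] [-0.69935125 -0.02600837  0.20504039]
```

View pics/top_6.png

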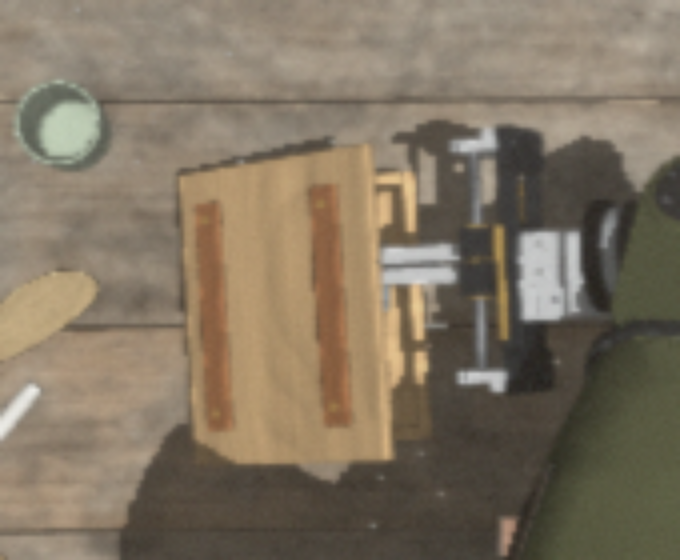

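```bash
python3 shot.py 7
```

```text
(no output)
```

View pics/scene_7.png

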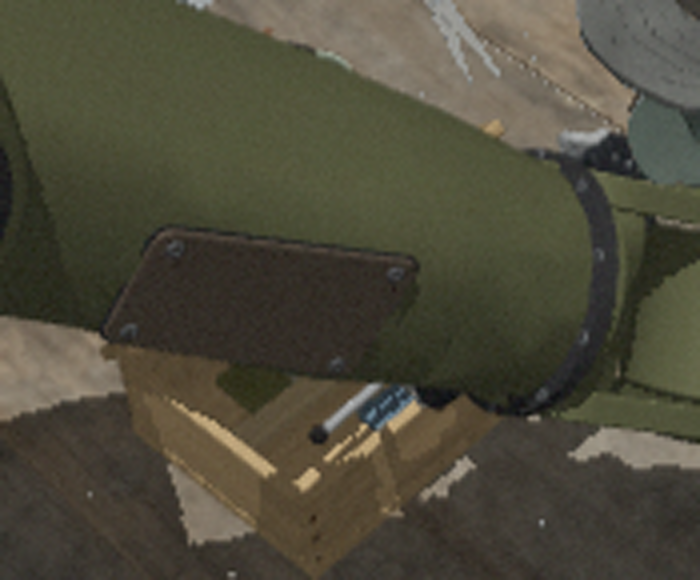

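arm_command:
  steps:
    - [0,[0,0.4,-0.15],0]
    - [0,[0,0.4,-0.15],0]
    - [0,[0,0.4,-0.15],0]
    - [0,[0,0.4,-0.15],0]
    - [0,[0,0.4,-0.15],0]

```text
clock: 17.33
eef_pos: [569.1, 28.2, 155.8]
eef_rot: [-2.008, -0.019, 0.03]
wrist_force: [-0.0, -0.2, -3.0]
finger_gap: 0.2
```

arm_command:
  steps:
    - [0,[0,0.5,-0.15],0]
    - [0,[0,0.5,-0.1],0]
    - [0,[0,0.5,-0.1],0]
    - [0,[0,0.5,-0.1],0]
    - [0,[0,0,0],0]

```text
clock: 17.75
eef_pos: [569.7, 15.6, 139.2]
eef_rot: [-2.008, -0.019, 0.03]
wrist_force: [0.1, -0.9, -1.6]
finger_gap: 0.8
```

```bash
python3 lid.py 8;python3 - <<'E'
from plan import *
p,R,q,s=cur();print(p,s['clock'],s['wrist_force'],s['moment'])
E
```

```text
lid 0.469 [ -0.5070051  132.76005186] 822 -86.71788322443885
[569.68686324  15.77483184 139.689997  ] 17.8 [-1.16283722 -0.69784653 -0.94158526] [-0.79679636 -0.0517337   0.14480859]
```

View pics/top_8.png

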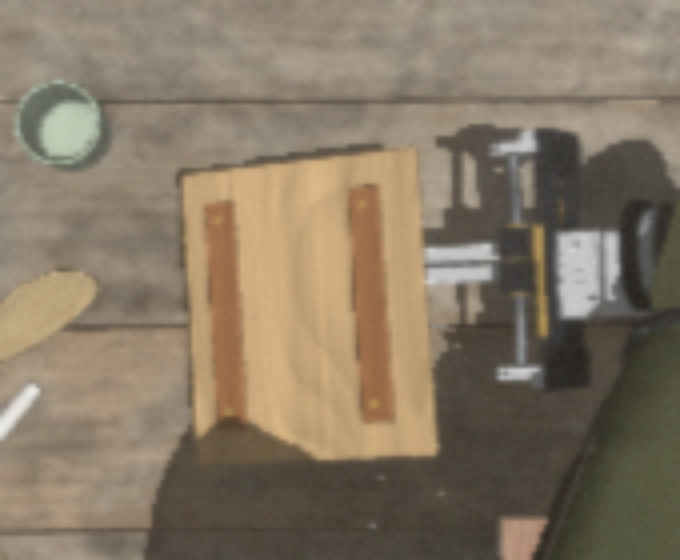

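arm_command:
  steps:
    - [0,[0,0.5,-0.1],0]
    - [0,[0,0.5,-0.1],0]
    - [0,[0,0.5,-0.1],0]
    - [0,[0,0.5,-0.1],0]
    - [0,[0,0.4,0],0]

```text
clock: 18.22
eef_pos: [570.5, 1.9, 119.5]
eef_rot: [-2.008, -0.019, 0.03]
wrist_force: [-1.0, 0.3, -1.9]
finger_gap: 0.7
```

arm_command:
  steps:
    - [0,[0,0.4,-0.1],0]
    - [0,[0,0.4,-0.1],0]
    - [0,[0,0.4,-0.1],0]
    - [0,[0,0.4,0],0]
    - [0,[0,0,0],0]

```text
clock: 18.63
eef_pos: [571.1, -7.6, 106.1]
eef_rot: [-2.008, -0.019, 0.03]
wrist_force: [0.3, -3.0, -1.0]
finger_gap: 0.5
```

```bash
python3 lid.py 9;python3 - <<'E'
from plan import *
p,R,q,s=cur();print(p,s['clock'],s['wrist_force'],s['moment'])
E
```

```text
lid 0.261 [ -0.26690518 111.20931425] 862 -89.99629016497273
[571.12293783  -7.44722483 106.57936433] 18.6833 [ 0.84960694 -2.07256793 -0.97827786] [-0.7303965  -0.10226655  0.0507206 ]
```

View pics/top_9.png

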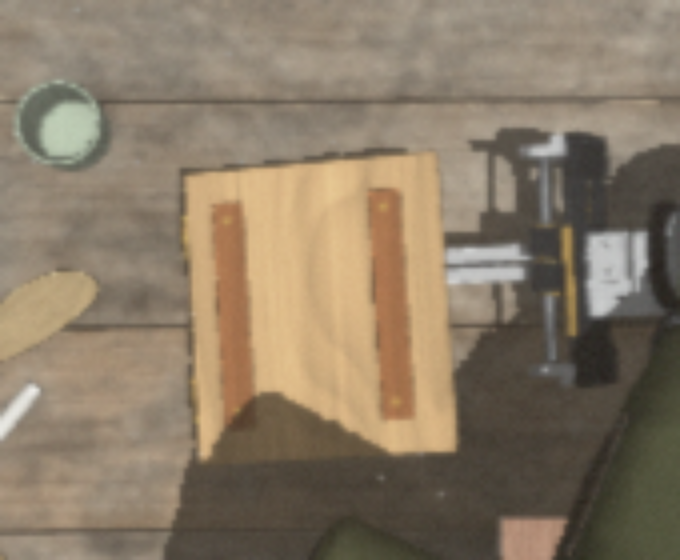

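arm_command:
  steps:
    - [0,[0,0.3,0],0]
    - [0,[0,0.4,0],0]
    - [0,[0,0.4,0],0]
    - [0,[0,0.4,0.1],0]
    - [0,[0,0.3,0],0]

```text
clock: 19.1
eef_pos: [571.5, -13.9, 89.5]
eef_rot: [-2.008, -0.019, 0.031]
wrist_force: [0.4, 0.2, -1.8]
finger_gap: 0.5
```

arm_command:
  steps:
    - [0,[0,0.3,0.1],0]
    - [0,[0,0.3,0.1],0]
    - [0,[0,0.3,0],0]
    - [0,[0,0.3,0.1],0]
    - [0,[0,0,0],0]

```text
clock: 19.52
eef_pos: [571.9, -16.3, 77.4]
eef_rot: [-2.008, -0.019, 0.03]
wrist_force: [0.6, -1.3, -0.9]
finger_gap: 0.2
```

```bash
python3 lid.py 10;python3 - <<'E'
from plan import *
p,R,q,s=cur();print(p,s['clock'],s['wrist_force'],s['moment'])
E
```

```text
lid 0.104 [-0.10460904 96.92435479] 830 -89.71038466314782
[571.9020374  -16.29637082  77.71661331] 19.5667 [-0.3401052  -0.0223514  -1.81125893] [-0.73636037 -0.04347149  0.11489771]
```

View pics/top_10.png

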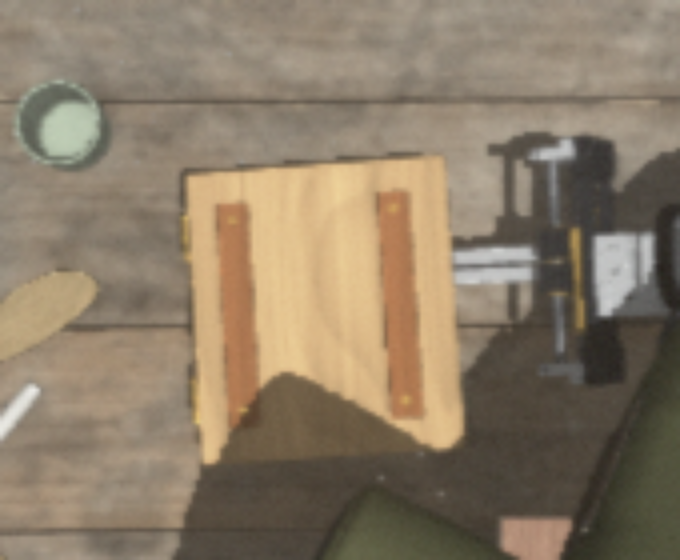

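arm_command:
  steps:
    - [0,[0,0.2,-0.1],0]
    - [0,[0,0.2,0],0]
    - [0,[0,0.2,0],0]
    - [0,[0,0.2,0],0]
    - [0,[0,0.2,0],0]

```text
clock: 19.98
eef_pos: [572.2, -21.4, 69.2]
eef_rot: [-2.008, -0.019, 0.03]
wrist_force: [0.9, 1.1, -1.5]
finger_gap: 0.4
```

arm_command:
  steps:
    - [0,[0,0.2,0],0]
    - [0,[0,0.2,0.1],0]
    - [0,[0,0.2,0],0]
    - [0,[0,0.2,0],0]
    - [0,[0,0,0],0]

```text
clock: 20.4
eef_pos: [572.5, -24.0, 61.3]
eef_rot: [-2.008, -0.019, 0.03]
wrist_force: [-0.1, -0.6, -2.8]
finger_gap: 0.7
```

```bash
python3 lid.py 11;python3 - <<'E'
from plan import *
p,R,q,s=cur();print(p,s['clock'],s['wrist_force'],s['moment'])
E
```

```text
lid 0.009 [-9.20227005e-03  8.86424856e+01] 818 -89.98932378053318
[572.47734265 -23.93051059  61.52770384] 20.45 [-0.67435336  0.41377064 -2.21396392] [-0.7115578  -0.13071956 -0.04191724]
```

arm_command:
  steps:
    - [0,[0,0.1,0],0]
    - [0,[0,0.1,0],0]
    - [0,[0,0.1,0],0]
    - [0,[0,0.1,0],0]
    - [0,[0,0.1,0],0]

```text
clock: 20.87
eef_pos: [572.7, -26.0, 57.3]
eef_rot: [-2.008, -0.02, 0.03]
wrist_force: [0.1, 0.4, 0.6]
finger_gap: 0.8
```

arm_command:
  steps:
    - [0,[0,0.1,0],0]
    - [0,[0,0.1,0],0]
    - [0,[0,0.1,0],0]
    - [0,[0,0.2,0],0]
    - [0,[0,0.2,0],0]

```text
clock: 21.28
eef_pos: [572.9, -29.0, 50.7]
eef_rot: [-2.008, -0.02, 0.03]
wrist_force: [-0.4, -0.4, -0.4]
finger_gap: 0.8
```

```bash
python3 lid.py 12;python3 - <<'E'
from plan import *
p,R,q,s=cur();print(p,s['clock'],s['wrist_force'],s['moment'])
E
```

```text
lid -0.003 [2.65821772e-03 8.79990736e+01] 845 -89.81118330571213
[572.74808274 -29.09809799  50.3427358 ] 21.3333 [ 0.49651749 -0.98071436 -0.50950527] [-0.39850577 -0.11567435  0.02164139]
```

arm_command:
  steps:
    - [0,[0,0,-0.7],0]
    - [0,[0,0,-1.5],0]
    - [0,[0,0,-2.5],0]
    - [0,[0,0,-2.5],0]
    - [0,[0,0,-2.5],0]

```text
clock: 21.75
eef_pos: [574.6, -119.0, 93.2]
eef_rot: [-2.009, -0.02, 0.03]
wrist_force: [-0.2, 0.3, -0.5]
finger_gap: 0.3
```

arm_command:
  steps:
    - [0,[0,-1,-2],0]
    - [0,[0,-2,-2],0]
    - [0,[0,-1,-1],0]
    - [0,[0,0,0],0]
    - [0,[0,0,0],0]

```text
clock: 22.17
eef_pos: [574.5, -145.5, 149.5]
eef_rot: [-2.009, -0.02, 0.03]
wrist_force: [-0.1, 0.4, -0.7]
finger_gap: 0.5
```

```bash
python3 lid.py 13;python3 shot.py 14; python3 - <<'E'
from plan import *
p,R,q,s=cur();print(p,s['clock'],s['wrist_force'],s['moment'],s['qd'])
E
```

```text
lid 0.001 [-1.18359650e-03  8.78122023e+01] 847 -89.92253270475777
[ 574.14915092 -144.46467662  148.14748715] 22.3167 [-0.47884826 -0.20932733 -0.08845396] [-0.39146124 -0.06959869 -0.01441548] [ 0.00034715  0.00223141 -0.0027718  -0.00015832  0.00328679  0.00082054]
```

View pics/top_14.png

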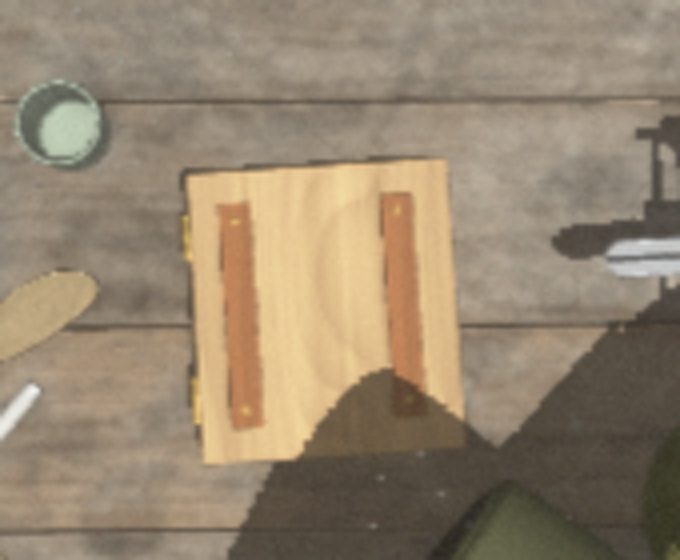

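View pics/scene_14.png

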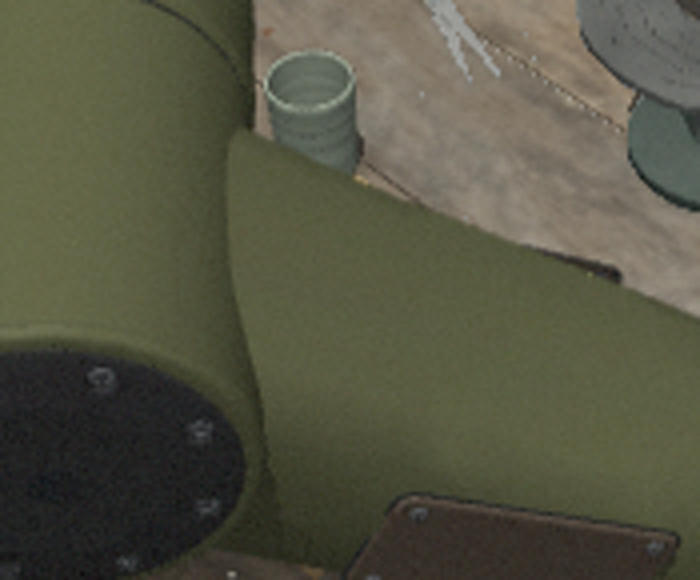

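Lid measures 0.001 rad (shut), the hand is clear, and the surrounding things in view stand where they were. I'm handing in.

```bash
python3 -c "
from cell import manip
print(manip.sign_off())"
```

```text
the job is handed in; nothing more can be done
None
```

The lid is shut, the prop is folded down in the case, and the hand is clear. I handed the job in at about 22.3 s; it gives no verdict, so these are my own checks.

**Tilting the hand:** The moves only shift the tool and turn it about its own axis, and a hand pointing straight down cannot get under the lid. I drove the arm against its reach limit out to the left of the table. There it tilts the tool to get as close as it can, and the tilt stays in the commanded pose. That left the fingers pointing into the case, about 25° below level.

**Prop and catch:** I pushed the prop inward from outside the lid's far end, with the fingers a few millimetres under the lid. The lid settled on the fingers at 0.708 rad. A picture showed the prop lying flat in the case.

**Lowering:** Between looks, the lid went 0.708, 0.469, 0.261, 0.104, 0.009, then about 0 rad. The lid kept resting on the fingers until it met the rim.

**Last checks:**
- **Lid:** 0.001 rad by depth picture, with the hand about 110 mm in front of its edge.
- **Forces at the end:** near zero, but the wrist moment still read about -0.39 N m with nothing touched. It read -0.35 N m before the catch as well, so I took it as an offset from the tilt.
- **Force spike:** one reading of about 93 N (limit 120 N) when a joint stopped abruptly at its limit during the tilting, in free air.
- **Not seen at the end:** the tiles and prop under the shut lid. I did not re-measure the stamp, loose tile or packet; the tumbler and rib had not visibly moved.

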